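Lay the sample crushers over to the rinse rack in reverse order

ROBOT

A 6-joint arm with a two-finger parallel gripper is mounted at the origin on the work surface. World frame = base frame: x ahead of the robot, y to its left, z up, the work surface at z = 0. Lengths are in m, angles in rad, forces in N, time in s.
With the tool pointing down it reaches from about 0.375 to 0.9 m from the base axis. Payload 3.1 kg.
Tool frame: the origin (TCP) lies midway between the tips of the shut fingers; the grasp point (between the pads) lies grip_point_offset behind it (grip_point_offset is the distance from the TCP to the grasp point, in m); y points along the fingers, z is the direction in which the jaws open and shut, and the axes are right-handed (so a half turn about y gives the same grasp; the last joint's range is limited). The gripper opens to 87 mm and grips with 3 to 60 N. Pads are 19 mm wide; open, the fingers measure 117 mm over their backs; the gripper's body (75 mm by 190 mm) begins 51 mm behind the grasp point.
Start: joints at [0.97, 0.527, 1.433, -0, 1.181, -0.178], TCP at [0.256, 0.57, 0.223] pointing down, gripper open.
Joint ranges: [-3.08, 3.08], [-0.75, 2.2], [0.22, 2.44], [-1.43, 4.57], [0, 2.65], [-2.85, 2.85]. Speed limits (rad/s): [2.79, 2.79, 3.14, 3.14, 3.14, 3.14].

INTERFACE

Orientations are given as a unit quaternion [x, y, z, w].
In Python, from rig import * gives the robot as it stands.
- The arm moves only by the tool jog_arm, never from a script. Its argument "increments" is a list that holds one entry, the list of rows, each a list of 7 numbers: the turn, a rotation vector about the world's x, y, z in degrees, then the shift along the world's x, y, z in m, then the closure, from -1 (fully open) to 1 (shut), so that 0 is half open. In form: [[[rx, ry, rz, x, y, z, jaw], ...]]. A call has 1 to 8 rows; each row is the pose to reach, as a shift and turn from the pose measured when the call began; what a row does not reach only later rows make up. A row lasts 1/10 s, in which the tool goes at most 50 mm and 8.59 degrees, less where a joint would pass 70% of its speed; a pose out of reach is approached as far as the arm can. A call with a gripper value outside its range is refused whole. The fingers move at their own pace and stop on an object; "squeeze" is the grip in N (left out, the last holds). Time passes only in rows, so rows that repeat a pose let the fingers close. It gives the time, the measured TCP pose, the force and the opening at its end, in the units of the state.
- get_obs(): the state, without advancing time (a new reading comes with each control period).
- camera(name): name is "side" or "top"; returns the picture (420x560x3 uint8, red, green, blue); there is no depth.
- camera_info(name): a dict with "K" (3x3 intrinsics, pixels), "R" (3x3) and "t" (3): a world point X has camera coordinates R X + t. Camera axes: x right, y down, z forward; pixel columns grow to the right and rows downward; lengths in m; the calibration is good to about 2 mm. A picture is of the moment at which its call begins. camera_info takes no time and is no camera call.
- hand_in(): hands the job in, once; it reports no verdict.
The state is a dict: "time": time; "q": joint angles; "joint_velocities": joint speeds; "joint_torque": joint torques, N m; "position": TCP position; "tool_rot": TCP orientation; "ft_force": force on the tool from outside, world axes, zero at the start; "moment": the same for the moment, N m; "grip_width": finger opening in m.
Only numpy, scipy, OpenCV 4.12 (cv2) and the standard library are available. Lean on these libraries where they do the work, as an engineer would, in place of code of your own. Each camera call takes 0.05 s, during which the arm holds its last target.

TASK

The four porcelain-headed sample crushers lie on the grey cradles of the steel tray in the order in which they were used; lay them one by one into the white rack in the reverse order, so that the one at the left end of the tray goes to the right end of the rack and so on. Take each at its balance point and keep it level all the way, and leave each lying fully home in its own pair of notches, its balance point about where the cradle had it between the uprights, with its head beyond the far side of the rack, pointing away from you as before.

Things in the scene. Friction and masses are not known exactly. Their poses are not given: they have to be found in the camera images.
- ball_balance (a point): Balance point, on the stem's axis, of the loose ball-headed crusher (0.2 kg). Round dark steel stem, 12 mm thick, from 145 mm behind this point to 64 mm ahead; heavy white head: a ball 34 mm wide, 64 to 98 mm ahead of it. x along the stem to the head; it may roll about x. Starts lying level in its cradle, stem axis 56 mm above the table, head away from the robot.
- drum_balance (a point): Balance point, on the stem's axis, of the loose drum-headed crusher (0.2 kg). Round dark steel stem, 12 mm thick, from 145 mm behind this point to 64 mm ahead; heavy white head: a slim cylinder 24 mm wide, 64 to 108 mm ahead of it. x along the stem to the head; it may roll about x. Starts lying level in its cradle, stem axis 56 mm above the table, head away from the robot.
- disc_balance (a point): Balance point, on the stem's axis, of the loose disc-headed crusher (0.2 kg). Round dark steel stem, 12 mm thick, from 145 mm behind this point to 64 mm ahead; heavy white head: a flat disc across the stem, 44 mm wide, 64 to 74 mm ahead of it. x along the stem to the head; it may roll about x. Starts lying level in its cradle, stem axis 56 mm above the table, head away from the robot.
- cone_balance (a point): Balance point, on the stem's axis, of the loose cone-headed crusher (0.2 kg). Round dark steel stem, 12 mm thick, from 145 mm behind this point to 64 mm ahead; heavy white head: a cone 64 to 104 mm ahead of it, 36 mm wide narrowing to a blunt 8 mm tip. x along the stem to the head; it may roll about x. Starts lying level in its cradle, stem axis 56 mm above the table, head away from the robot.
- tray: Fixed steel tray, 4 mm thick, left or right of the rack, with four separate grey cradles side by side on it. Origin on the table, amid the row, under the near uprights. x along the stems, away from the robot (turned up to 9 degrees); y left along the row, the cradles being at y = 84, 28, -28, -84 mm in chance order; z up.
- cradle_ball: Fixed grey cradle where the ball-headed crusher starts; all four look alike. Two notched uprights 10 mm thick, at x = 0 and 119 mm; balance point at x = 75 mm, within 4. Notch floors 50, tops 70 mm above the table; 14 mm wide, flaring to 40. Base plate top 10 mm above the table. Origin 4 mm above the table under the near upright, axes as the tray's.
- cradle_drum: Fixed grey cradle where the drum-headed crusher starts; all four look alike. Two notched uprights 10 mm thick, at x = 0 and 119 mm; balance point at x = 75 mm, within 4. Notch floors 50, tops 70 mm above the table; 14 mm wide, flaring to 40. Base plate top 10 mm above the table. Origin 4 mm above the table under the near upright, axes as the tray's.
- cradle_disc: Fixed grey cradle where the disc-headed crusher starts; all four look alike. Two notched uprights 10 mm thick, at x = 0 and 119 mm; balance point at x = 75 mm, within 4. Notch floors 50, tops 70 mm above the table; 14 mm wide, flaring to 40. Base plate top 10 mm above the table. Origin 4 mm above the table under the near upright, axes as the tray's.
- cradle_cone: Fixed grey cradle where the cone-headed crusher starts; all four look alike. Two notched uprights 10 mm thick, at x = 0 and 119 mm; balance point at x = 75 mm, within 4. Notch floors 50, tops 70 mm above the table; 14 mm wide, flaring to 40. Base plate top 10 mm above the table. Origin 4 mm above the table under the near upright, axes as the tray's.
- rack: Fixed white rack, empty: upright plates 10 mm thick at x = 0 and 119 mm, each with notches at y = 84, 28, -28, -84 mm, shaped as the cradles'. Home: stem along x on both floors, axis 56 mm up, balance point at x = 75 mm. Open between the plates; 44 mm clear between stems, so open fingers part way. Origin on the table under the near plate; x away from the robot (turned up to 9 degrees), y left.
There are look-alikes about, which are no part of the job. Leave any blue, green or purple look-alike of the cradle_cone alone.

How it is judged:
By the outcome, as a careful person would: the job done as asked, in the order asked, and still so for the second after the job is handed in, with the robot touching nothing.
It also fails if it takes over 112 s, if anything falls off the work surface, if the arm or the gripper's body presses on something with over 40 N, if the wrist force passes 120 N, or if a joint passes its speed limit or range.

## Working session

There is one attempt and no reset: what is moved stays moved. The work goes in short steps, Python scripts to look and compute and a tool call to move; the robot and the scene stay as the last step left them, time stands still between calls to the robot, and variables do not carry over. Pictures are saved under pics/ and viewed, and the job is handed in when it is done.

Besides the shell and the picture viewer there is one more tool, called after "Call:" as a command line: name --argument value ..., lists and objects as JSON in quotes. jog_arm: Moves the arm, as the interface text tells. Its arguments: {"type":"object","properties":{"increments":{"type":"array","items":{"type":"array","items":{"type":"array","items":{"type":"number"}}}},"squeeze":{"type":"number"}},"required":["increments"]}

```bash
ls; mkdir -p pics; python3 - <<'E'
from rig import *
import cv2
print(get_obs())
for n in("side","top"):
    cv2.imwrite(f"pics/{n}0.png",camera(n)[:,:,::-1]); i=camera_info(n); print(n,i)
import rig; print([k for k in dir(rig) if k[0]!='_'])
E
```

```text
pics
{'time': 0.0, 'q': array([ 9.69482718e-01,  5.28462345e-01,  1.43388122e+00, -4.09700938e-05,
        1.18136894e+00, -1.78480101e-01]), 'joint_velocities': array([-3.35884750e-04, -1.72354944e-05,  2.68771629e-04,  2.96897789e-04,
       -1.66066412e-03,  1.43405406e-03]), 'joint_torque': array([ 6.90317447e-04, -4.40048325e+01, -1.76591241e+01,  6.32379600e-02,
        5.82789362e-02, -1.62590886e-04]), 'position': array([0.2560273 , 0.56936874, 0.22158067]), 'tool_rot': array([ 0.69206185, -0.14865006,  0.14810509, -0.69066521]), 'ft_force': array([ 0.29059613, -0.41183363, -0.54463039]), 'moment': array([-0.00833769, -0.03246157,  0.02551866]), 'grip_width': 0.08734753296110292}
side {'K': array([[523.6877539 ,   0.        , 285.04843316],
       [  0.        , 523.6877539 , 202.87944305],
       [  0.        ,   0.        ,   1.        ]]), 'R': array([[ 0.97837564, -0.20635078, -0.01415864],
       [-0.10917089, -0.45704729, -0.88271711],
       [ 0.1756782 ,  0.86517462, -0.46969143]]), 't': array([-0.36776396,  0.08208376,  1.29699493])}
top {'K': array([[419.39050533,   0.        , 281.18827781],
       [  0.        , 419.39050533, 204.78724317],
       [  0.        ,   0.        ,   1.        ]]), 'R': array([[-0.02050412, -0.99943768,  0.02653121],
       [-0.99031181,  0.01665728, -0.13785884],
       [ 0.13733938, -0.02910085, -0.99009648]]), 't': array([-0.06789748,  0.38479298,  1.1446126 ])}
['Unreachable', 'camera', 'camera_info', 'get_obs', 'grip_point_offset', 'hand_in']
```

View pics/side0.png

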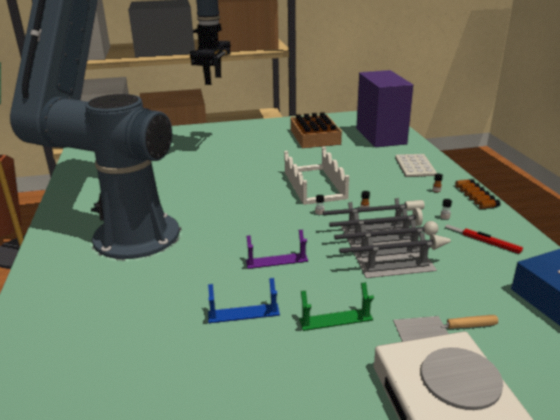

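View pics/top0.png

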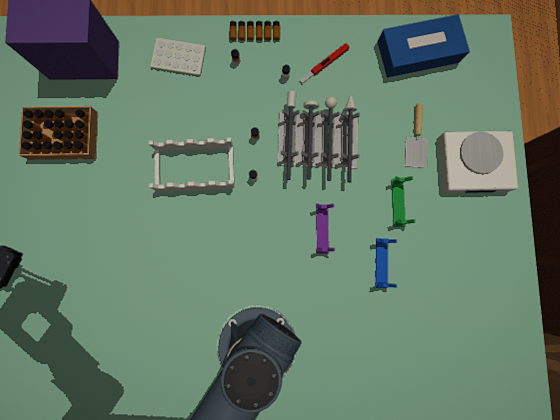

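```bash
python3 - <<'E'
from rig import *
import cv2
print(grip_point_offset)
a=cv2.imread("pics/top0.png")
cv2.imwrite("pics/topz1.png",cv2.resize(a[80:200,265:370],None,fx=5,fy=5,interpolation=cv2.INTER_CUBIC))
cv2.imwrite("pics/topz2.png",cv2.resize(a[125:205,140:270],None,fx=6,fy=6,interpolation=cv2.INTER_CUBIC))
b=cv2.imread("pics/side0.png")
cv2.imwrite("pics/sidez1.png",cv2.resize(b[140:280,270:460],None,fx=4,fy=4,interpolation=cv2.INTER_CUBIC))
E
```

```text
0.0187
```

View pics/topz1.png

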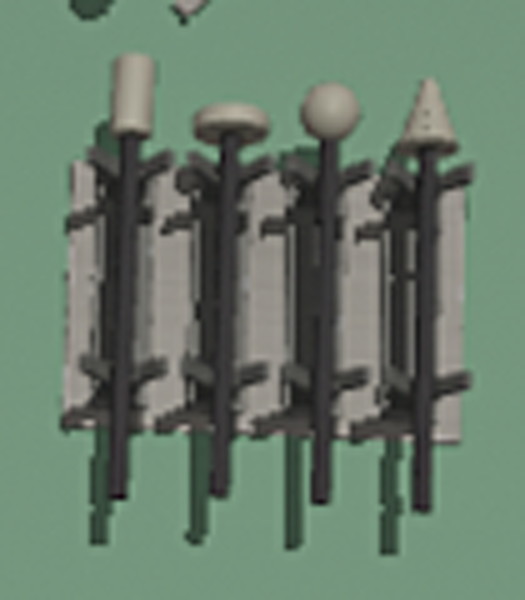

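View pics/topz2.png

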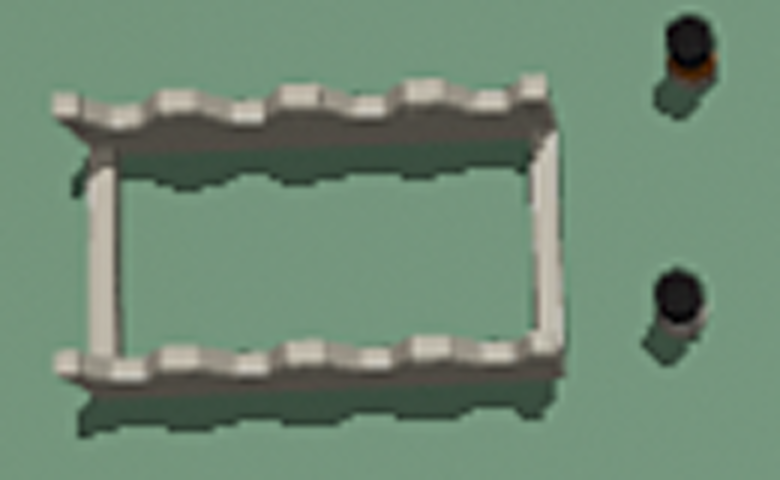

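View pics/sidez1.png

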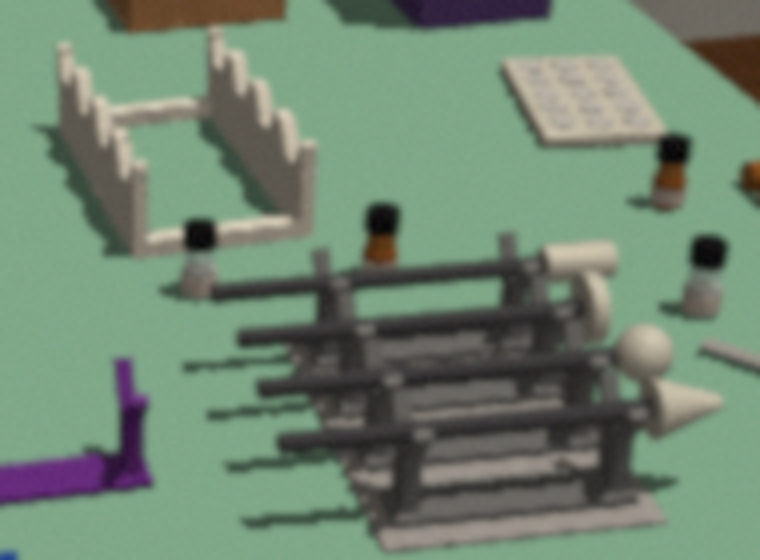

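```bash
cat > h.py <<'E'
import numpy as np,cv2
from rig import *
def ray(n,uv,z):
    i=camera_info(n);R,t,K=i["R"],i["t"],i["K"]
    uv=np.atleast_2d(uv).astype(float); d=(np.linalg.inv(K)@np.c_[uv,np.ones(len(uv))].T).T@R
    c=-R.T@t
    return c+d*((z-c[2])/d[:,2])[:,None]
def proj(n,X):
    i=camera_info(n);x=np.atleast_2d(X)@i["R"].T+i["t"];x=x@i["K"].T
    return x[:,:2]/x[:,2:]
E
python3 - <<'E'
import cv2,numpy as np
a=cv2.imread("pics/top0.png")
for y in(172,160,145,130,112): print(y,[tuple(int(c) for c in p) for p in a[y,280:297]])
print([tuple(int(c) for c in p) for p in a[170:184,288]])
print("rack")
for y in (141,142,143,144,184,185,186): print(y,[int(p) for p in a[y,148:236].min(axis=1)])
E
```

```text
172 [(126, 151, 117), (130, 155, 121), (117, 141, 109), (53, 67, 49), (61, 77, 57), (64, 79, 58), (50, 61, 48), (47, 45, 49), (59, 57, 60), (54, 51, 56), (68, 79, 64), (115, 138, 106), (130, 155, 120), (126, 152, 118), (126, 150, 117), (126, 151, 116), (126, 150, 117)]
160 [(154, 162, 165), (143, 151, 155), (90, 95, 96), (43, 43, 43), (49, 50, 50), (50, 53, 52), (44, 45, 45), (38, 37, 38), (56, 55, 58), (61, 61, 64), (53, 51, 53), (41, 41, 42), (76, 80, 80), (114, 119, 120), (129, 136, 138), (150, 157, 161), (146, 152, 155)]
145 [(142, 150, 154), (145, 152, 155), (136, 143, 148), (100, 105, 107), (97, 102, 102), (43, 44, 44), (47, 48, 49), (48, 49, 49), (47, 47, 48), (59, 58, 59), (58, 57, 59), (59, 61, 62), (94, 98, 98), (106, 112, 112), (108, 113, 114), (127, 133, 137), (146, 153, 157)]
130 [(136, 143, 148), (137, 145, 149), (142, 149, 153), (131, 138, 141), (91, 94, 95), (97, 101, 102), (41, 43, 42), (44, 45, 46), (36, 36, 37), (53, 52, 55), (59, 58, 60), (56, 55, 56), (77, 79, 81), (108, 113, 113), (115, 119, 117), (137, 142, 142), (141, 149, 154)]
112 [(149, 156, 158), (129, 141
[... 2673 characters left out ...]
 172, 145, 138, 137, 137, 135, 136, 154, 174, 172, 172, 169, 141, 111, 109, 106, 136, 141, 125, 127, 128, 122, 100, 111, 131, 133, 140, 144, 166, 183, 187, 189, 179, 123, 91, 77, 76, 94, 92, 89, 80, 70, 69, 76, 88, 86, 97, 105, 112, 117, 115, 115, 114, 99, 77, 69, 64, 64, 63, 62, 63, 83, 111, 119]
186 [129, 160, 177, 179, 166, 120, 139, 137, 135, 133, 146, 173, 170, 169, 171, 162, 121, 105, 106, 129, 126, 126, 126, 124, 111, 104, 105, 119, 128, 131, 142, 163, 188, 185, 186, 182, 149, 92, 83, 71, 79, 81, 68, 71, 74, 72, 66, 71, 85, 87, 97, 103, 106, 117, 117, 118, 112, 79, 67, 62, 66, 67, 66, 65, 63, 65, 65, 66, 64, 63, 65, 68, 65, 59, 57, 58, 58, 60, 65, 66, 66, 66, 67, 66, 63, 78, 112, 118]
```

```bash
cat > m0.py <<'E'
from h import *
a=cv2.imread("pics/top0.png")
# rack
m=(a.min(axis=2)>150).astype(np.uint8); m[:, :148]=0; m[:,236:]=0; m[:136]=0; m[194:]=0
n,l,s,c=cv2.connectedComponentsWithStats(m,connectivity=4)
big=cv2.resize(a[125:205,140:270],None,fx=6,fy=6,interpolation=cv2.INTER_CUBIC)
for i in range(1,n):
    if s[i,4]>5:
        print(c[i].round(2),s[i,4],'z70',(ray("top",c[i],.07)[0,:2]*1e3).round(1),'z50',(ray("top",c[i],.05)[0,:2]*1e3).round(1))
# stems : near end dark neutral below cradle, rows
print('stems')
neutral=(a.max(axis=2).astype(int)-a.min(axis=2)<7)&(a.max(axis=2)<66)
for x0 in (285,305,325,345):
    out=[]
    for y in range(164,184):
        xs=np.where(neutral[y,x0-4:x0+12])[0]
        if len(xs): out.append((y,xs.mean()+x0-4,len(xs)))
    print([(o[0],round(float(o[1]),1),o[2]) for o in out])
E
python3 m0.py
```

```text
[210.19 139.43] 21 z70 [561.6 117. ] z50 [567.7 119.9]
[228.5 139. ] 12 z70 [562.2  67. ] z50 [568.3  68.9]
[189.5 140. ] 18 z70 [560.7 173.4] z50 [566.7 177.2]
[169.19 141.06] 16 z70 [558.4 228.5] z50 [564.4 233.3]
[221.14 141.07] 14 z70 [556.6  87.1] z50 [562.6  89.4]
[150.5 142. ] 12 z70 [556.4 279.1] z50 [562.4 284.8]
[201.14 142.07] 14 z70 [554.4 141.7] z50 [560.4 144.9]
[181. 143.] 15 z70 [552.5 196.4] z50 [558.4 200.6]
[160.14 144.07] 14 z70 [550.2 252.9] z50 [556.1 258.1]
[230.84 165.34] 128 z70 [488.2  60.9] z50 [492.9  62.7]
[156.53 168.49] 122 z70 [482.3 261.3] z50 [487.  266.7]
[211.5 182. ] 18 z70 [442.9 113.2] z50 [446.8 115.9]
[190.5 183. ] 18 z70 [441.  169.6] z50 [444.9 173.3]
[222.19 183.06] 16 z70 [439.5  84.4] z50 [443.4  86.7]
[150.54 184.85] 13 z70 [437.6 276.3] z50 [441.4 282. ]
[169.5 184. ] 18 z70 [439.1 225.8] z50 [443.  230.5]
[202. 184.] 15 z70 [437.8 138.7] z50 [441.6 141.9]
[181.14 185.07] 14 z70 [435.7 194.6] z50 [439.5 198.8]
[160.81 186.06] 16 z70 [433.8 248.9] z50 [437.6 254.1]
stems
[(164, 290.2, 6), (165, 290.4, 7), (166, 288.5, 4), (167, 288.0, 3)
[... 358 characters left out ...]
, (173, 309.0, 3), (174, 308.5, 4), (175, 308.5, 4), (176, 308.5, 4), (177, 308.0, 3), (178, 307.5, 2)]
[(164, 329.0, 5), (165, 330.9, 7), (166, 329.5, 4), (167, 331.5, 6), (168, 329.0, 3), (169, 329.0, 3), (170, 329.0, 3), (171, 329.5, 2), (172, 329.0, 3), (173, 329.0, 3), (174, 329.0, 3), (175, 328.5, 4), (176, 328.5, 4), (177, 328.5, 4), (178, 328.5, 4), (179, 327.5, 2), (180, 328.5, 2)]
[(164, 346.5, 8), (165, 348.5, 4), (166, 348.0, 5), (167, 349.0, 3), (168, 349.0, 3), (169, 349.0, 3), (170, 349.0, 3), (171, 349.0, 3), (172, 349.0, 3), (173, 349.0, 3), (174, 349.0, 3), (175, 349.0, 3), (176, 349.0, 3), (177, 349.0, 3), (178, 349.0, 3), (179, 349.0, 3), (180, 349.0, 3), (181, 350.0, 1)]
```

```bash
cat >> m0.py <<'E'
print("----fit")
def fit2(L,W):
    L=np.array(L,float);W=np.array(W,float);l0,w0=L.mean(0),W.mean(0)
    U,S,V=np.linalg.svd((L-l0).T@(W-w0)); R=(U@V).T
    return R,w0-R@l0,np.abs((L-l0)@R.T+w0-W).max(0)
tops={(119,-56):(210.19,139.43),(119,0):(189.5,140),(119,56):(169.19,141.06),(0,-56):(211.5,182),(0,0):(190.5,183),(0,56):(169.5,184)}
fl={(119,-84):(221.14,141.07),(119,-28):(201.14,142.07),(119,28):(181,143),(119,84):(160.14,144.07),(0,-84):(222.19,183.06),(0,-28):(202,184),(0,28):(181.14,185.07),(0,84):(160.81,186.06)}
for nm,T,z in(("tops",[tops],[.07]),("fl",[fl],[.05]),("both",[tops,fl],[.07,.05])):
    L=[];W=[]
    for t,zz in zip(T,z):
        for k,v in t.items(): L.append(k);W.append(ray("top",v,zz)[0,:2]*1e3)
    R,o,e=fit2(L,W); print(nm,np.degrees(np.arctan2(R[1,0],R[0,0])).round(2),o.round(1),e.round(1))
    for y in (-84,-28,28,84): print("  slot",y,(R@[75,y]+o).round(1))
# heads
w=(a.min(axis=2)>135).astype(np.uint8); w[:88]=0;w[112:]=0;w[:,:275]=0;w[:,365:]=0
w&=((a.max(axis=2).astype(int)-a.min(axis=2))<40).astype(np.uint8)
n,l,s,c=cv2.connectedComponentsWithStats(w,connectivity=4)
for i in range(1,n):
    if s[i,4]>5: print(s[i],c[i].round(2),(ray("top",c[i],.056)[0,:2]*1e3).round(1))
for nm,p in dict(drum=(288.05,172),disc=(308.7,172),ball=(329,172),cone=(349.0,172)).items(): print(nm,(ray("top",p,.056)[0,:2]*1e3).round(1))
for nm,p in dict(drum=(287.5,178.9),disc=(308.2,178.7),ball=(328.6,180),cone=(349,181.4)).items(): print('end',nm,(ray("top",p,.056)[0,:2]*1e3).round(1))
for y in range(100,116): print(y,a[y,288:294].mean(axis=1).astype(int),a[y,308:314].mean(axis=1).astype(int),a[y,328:334].mean(axis=1).astype(int),a[y,347:354].mean(axis=1).astype(int))
for y in range(166,184,2): print(y,a[y,302:314,1],a[y,323:335,1],a[y,343:355,1])
E
python3 m0.py | sed -n '/fit/,$p'
```

```text
----fit
tops 1.71 [441.1 169.5] [0.6 0.5]
  slot -84 [518.6  87.7]
  slot -28 [516.9 143.7]
  slot 28 [515.3 199.7]
  slot 84 [513.6 255.7]
fl 1.76 [440.5 170. ] [0.7 1. ]
  slot -84 [518.   88.3]
  slot -28 [516.3 144.3]
  slot 28 [514.6 200.3]
  slot 84 [512.9 256.3]
both 1.74 [440.8 169.8] [1.1 1.1]
  slot -84 [518.3  88.1]
  slot -28 [516.6 144.1]
  slot 28 [514.9 200. ]
  slot 84 [513.2 256. ]
[289  91   6  14  62] [291.42  97.66] [ 684.9 -109.5]
[348  96   7  12  43] [351.28 102.  ] [ 670.4 -279.1]
[329  97   6   6  31] [331.45  99.58] [ 678.1 -222.9]
[307 101  10   3  26] [311.81 102.12] [ 671.2 -166.9]
drum [470.5 -95. ]
disc [ 469.6 -152.1]
ball [ 468.8 -208.3]
cone [ 468.  -263.9]
end drum [451.1 -93.1]
end disc [ 450.8 -150.2]
end ball [ 446.3 -206.4]
end cone [ 441.5 -262.8]
100 [127 144 156 166 165 153] [135 137 139 140 142 138] [141 150 157 166 165 158] [122 111 143 155 161 155 140]
101 [126 147 158 167 164 152] [145 151 157 162 164 160] [138 147 156 165 161 154] [121 129 148 157 161 159 149]
102 [128 148 160 168 164 152] [150 158 164 171 174 168] [132 140 149 156 154 1
[... 2014 characters left out ...]
3  58  44  56  54 110 160 153 152] [ 72 110 164 148  72  29  54  51 105 161 153 150]
176 [144  69  77  81  73  41  56  54  60 119 158 153] [ 76  74 116 153  49  48  58  52 108 161 152 151] [ 73 110 164 148  75  41  52  57 112 159 152 150]
178 [144  69  77  79  69  33  41  41  79 140 155 153] [ 74  74 115 154  49  46  54  63 122 159 152 151] [ 73 113 167 150  76  39  54  54 112 161 152 151]
180 [144  69  77  76 109 157 148 145 147 155 153 151] [ 77  72 114 150  65  30  22  75 132 156 152 151] [ 77  70 112 153  76  40  54  54 111 160 153 151]
182 [143  69  76  72 111 161 153 152 152 152 151 151] [ 76  72 111 162 157 156 156 155 153 152 151 152] [ 75  69 109 153 112 101  72  84 128 157 151 151]
```

```bash
python3 - <<'E'
from h import *
i=camera_info("top"); print("cam",-i["R"].T@i["t"])
a=cv2.imread("pics/top0.png").astype(int)
for nm,x in(("drum",288),("disc",308),("ball",328),("cone",349)): print(nm,a[174:184,x:x+2].mean(axis=(1,2)).astype(int))
# near end: bottom silhouette row(z .050) ; far junction top of head rear face
E
python3 - <<'E'
from h import *
p=np.linspace(0,1,2)
for nm,xn,rows in(("drum",287.8,(177.7,179.3)),("disc",308.2,(177.7,179.3)),("ball",328.6,(179.2,180.8)),("cone",349,(181,182.6))):
    print(nm,ray("top",(xn,rows[0]),.062)[0,:2],ray("top",(xn,rows[1]),.05)[0,:2])
for nm,x,r,z in(("drum",291,105,.068),("disc",311,103.8,.078),("cone",351,106.7,.074)):
    print(nm,ray("top",(x,r),z)[0,:2])
E
```

```text
cam [ 0.22247248 -0.04095971  1.18812542]
drum [ 54  54  53  54  51  19 126 140 135 133]
disc [ 56  55  57  55  44  64 126 135 132 131]
ball [ 52  54  54  53  52  53  26 123 135 132]
cone [ 55  56  55  55  54  53  55  41  68 125]
drum [ 0.45323498 -0.09369988] [ 0.4511871  -0.09415961]
disc [ 0.45239235 -0.14966229] [ 0.45033001 -0.15068787]
ball [ 0.44735651 -0.20562078] [ 0.44523957 -0.20721216]
cone [ 0.4414746  -0.26163456] [ 0.43929495 -0.26379228]
drum [ 0.65860183 -0.10704994]
disc [ 0.6576166  -0.16203161]
cone [ 0.64961982 -0.2739224 ]
```

```bash
cat > st.py <<'E'
from h import *
from scipy.spatial.transform import Rotation as Ro
def tgt(pos,yaw): # z axis of tool (jaw) direction = yaw+90 from world x ; y down
    c,s=np.cos(np.radians(yaw)),np.sin(np.radians(yaw))
    zz=np.array([-s,c,0]);yy=np.array([0,0,-1.]);xx=np.cross(yy,zz)
    return Ro.from_matrix(np.c_[xx,yy,zz])
def state():
    o=get_obs();R=Ro.from_quat(o["tool_rot"]);return o,R
def rep(x,y,yaw):
    o,R=state();T=tgt(None,yaw)
    T2=T*Ro.from_rotvec([0,np.pi,0])
    for t in(T,T2):
        print("rotvec deg",np.degrees((t*R.inv()).as_rotvec()).round(2))
    print("dxy",(np.array([x,y])-o["position"][:2]).round(4),"z",o["position"][2].round(4))
    print("t",o["time"],"q",o["q"].round(3),"F",o["ft_force"].round(1),"M",o["moment"].round(2),"w",o["grip_width"].round(4))
if __name__=="__main__":
    import sys; rep(*map(float,sys.argv[1:4]))
E
python3 st.py 0.595 -0.1043 -4.1; python3 -c "
from st import *
print(state()[1].as_matrix().round(3))
for nm,b in dict(drum=(.595,-.1043,.056),disc=(.5945,-.161,.056),ball=(.5906,-.2166,.056),cone=(.5855,-.2723,.056)).items():
  d=np.array([np.cos(np.radians(-4.1)),np.sin(np.radians(-4.1)),0])
  print(nm,proj('side',np.array(b)-.145*d).round(1),proj('side',np.array(b)+.064*d).round(1),proj('side',np.array(b)+.081*d).round(1))
for t in [(.119,-.056),(.119,.056),(0,-.056),(0,.056)]:
  c,s=np.cos(.0304),np.sin(.0304); print(t,proj('side',[.4408+c*t[0]-s*t[1],.1698+s*t[0]+c*t[1],.07]).round(1))
"
```

```text
rotvec deg [ 0.1  -0.05 20.12]
rotvec deg [-6.0000e-02 -1.4000e-01 -1.5988e+02]
dxy [ 0.339  -0.6737] z 0.2217
[[ 0.912 -0.001  0.41 ]
 [-0.41  -0.002  0.912]
 [-0.    -1.    -0.002]]
drum [[322.8 213.8]] [[406.  207.1]] [[412.7 206.6]]
disc [[329.1 225.4]] [[415.5 218.2]] [[422.4 217.7]]
ball [[334.4 237.9]] [[424.2 230.2]] [[431.4 229.6]]
cone [[339.6 251.6]] [[433.1 243.3]] [[440.6 242.6]]
(0.119, -0.056) [[341. 169.]]
(0.119, 0.056) [[328.6 154.1]]
(0, -0.056) [[299.8 173.8]]
(0, 0.056) [[289.9 158.3]]Traceback (most recent call last):
  File "st.py", line 17, in <module>
    import sys; rep(*map(float,sys.argv[1:4]))
                ~~~^^^^^^^^^^^^^^^^^^^^^^^^^^^
  File "st.py", line 15, in rep
    print("t",o["time"],"q",o["q"].round(3),"F",o["ft_force"].round(1),"M",o["moment"].round(2),"w",o["grip_width"].round(4))
                                                                                                    ^^^^^^^^^^^^^^^^^^^^^
AttributeError: 'float' object has no attribute 'round'
```

Call:
jog_arm --increments '[[[0,0,5,0.02,-0.042,0,-1],[0,0,10,0.04,-0.084,0,-1],[0,0,15,0.062,-0.126,0,0.08],[0,0,20,0.084,-0.168,0,0.08],[0.1,-0.05,20.1,0.106,-0.211,0,0.08],[0.1,-0.05,20.1,0.127,-0.253,0,0.08],[0.1,-0.05,20.1,0.148,-0.295,0,0.08],[0.1,-0.05,20.1,0.17,-0.337,0,0.08]]]' --squeeze 15

```text
time: 0.9
position: [0.4262, 0.2306, 0.2215]
tool_rot: [0.707, -0.026, 0.025, -0.707]
ft_force: [0.6, 0.3, -0.5]
grip_width: 0.047
```

Call:
jog_arm --increments '[[[0,0,0,0.022,-0.042,0,0.08],[0,0,0,0.044,-0.084,0,0.08],[0,0,0,0.065,-0.126,0,0.08],[0,0,0,0.087,-0.168,0,0.08],[0,0,0,0.108,-0.211,0,0.08],[0,0,0,0.13,-0.253,0,0.08],[0,0,0,0.15,-0.295,0,0.08],[0,0,0,0.17,-0.337,0,0.08]]]'

```text
time: 1.7
position: [0.5965, -0.1082, 0.221]
tool_rot: [-0.707, 0.026, -0.025, 0.707]
ft_force: [0.6, 0.4, -0.7]
grip_width: 0.0408
```

```bash
sed -i 's/o\["grip_width"\].round(4)/round(o["grip_width"],4)/;s/\["position"\]\[2\].round(4)/["position"].round(4)/' st.py; python3 st.py 0.595 -0.1043 -4.1
```

```text
rotvec deg [-0.02 -0.07  0.04]
rotvec deg [-1.2000e-01  4.0000e-02 -1.7996e+02]
dxy [-0.0015  0.0039] z [ 0.5965 -0.1082  0.221 ]
t 1.7 q [-0.364  0.504  1.482 -0.     1.157 -1.862] F [ 0.6  0.4 -0.7] M [ 0.08 -0.02 -0.05] w 0.0408
```

Call:
jog_arm --increments '[[[0,0,0,-0.0015,0.004,-0.04,0.08],[0,0,0,-0.0015,0.004,-0.08,0.08],[0,0,0,-0.0015,0.004,-0.121,0.08],[0,0,0,-0.0015,0.004,-0.121,0.08]]]'

```text
time: 2.1
position: [0.5901, -0.1027, 0.0942]
tool_rot: [-0.705, 0.031, -0.021, 0.708]
ft_force: [-0.4, 1.3, -0.1]
grip_width: 0.0401
```

```bash
cat > look.py <<'E'
from st import *
import sys
n=sys.argv[1]; x,y,w=map(int,sys.argv[2:5]); tag=sys.argv[5]
im=camera(n)[:,:,::-1].copy()
cv2.imwrite(f"pics/{tag}_full.png",im)
h=int(w*.75); s=800//w if w<400 else 1
c=im[max(0,y-h//2):y+h//2,max(0,x-w//2):x+w//2]
cv2.imwrite(f"pics/{tag}.png",cv2.resize(c,None,fx=s,fy=s,interpolation=cv2.INTER_CUBIC))
E
python3 look.py side 380 220 160 s1; python3 st.py 0.595 -0.1043 -4.1
```

```text
rotvec deg [-0.19 -0.5   0.05]
rotvec deg [  -0.78    0.29 -179.95]
dxy [ 0.0025 -0.0009] z [ 0.5925 -0.1034  0.0972]
t 2.15 q [-0.358  0.662  1.59  -0.     0.899 -1.857] F [ 0.2  1.2 -0.1] M [0.08 0.01 0.03] w 0.0401
```

View pics/s1.png

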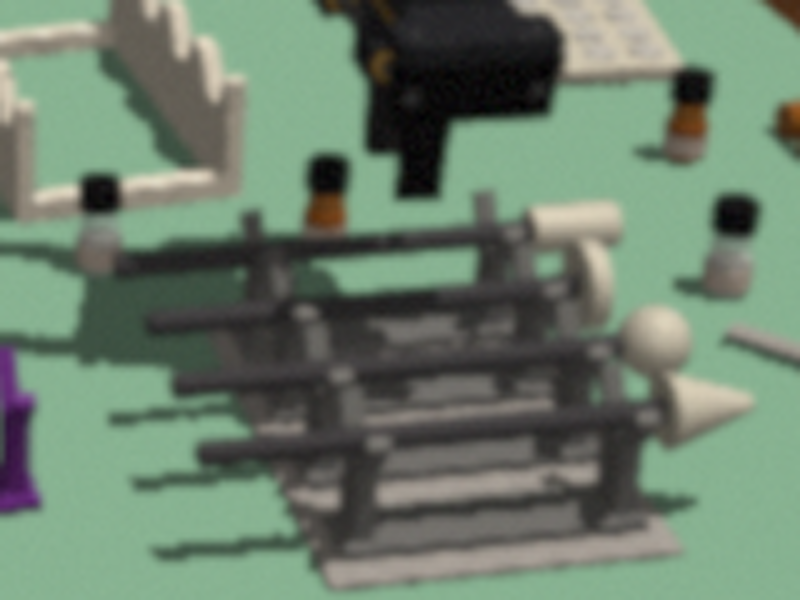

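Call:
jog_arm --increments '[[[-0.2,-0.5,0,0.0025,-0.001,-0.015,0.08],[-0.2,-0.5,0,0.0025,-0.001,-0.03,0.08],[-0.2,-0.5,0,0.0025,-0.001,-0.045,0.08],[-0.2,-0.5,0,0.0025,-0.001,-0.06,0.08],[-0.2,-0.5,0,0.0025,-0.001,-0.06,0.08],[-0.2,-0.5,0,0.0025,-0.001,-0.06,0.08]]]'

```text
time: 2.75
position: [0.5949, -0.1043, 0.037]
tool_rot: [0.707, -0.026, 0.025, -0.707]
ft_force: [0.8, 0.2, -0.1]
grip_width: 0.0401
```

```bash
python3 look.py side 380 220 160 s2; python3 look.py top 310 140 120 t2;python3 st.py 0.595 -0.1043 -4.1
```

```text
rotvec deg [0.04 0.06 0.05]
rotvec deg [ 1.0000e-01 -6.0000e-02 -1.7995e+02]
dxy [-0.0005  0.0003] z [ 0.5955 -0.1046  0.0378]
t 2.85 q [-0.358  0.753  1.616 -0.     0.772 -1.856] F [ 0.7 -0.3  0.1] M [ 0.04  0.02 -0.03] w 0.0402
```

View pics/s2.png

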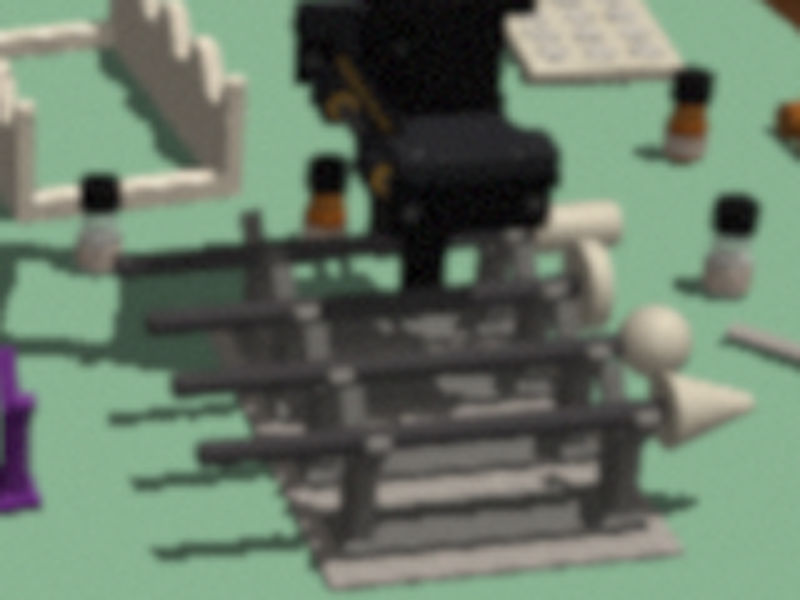

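View pics/t2.png

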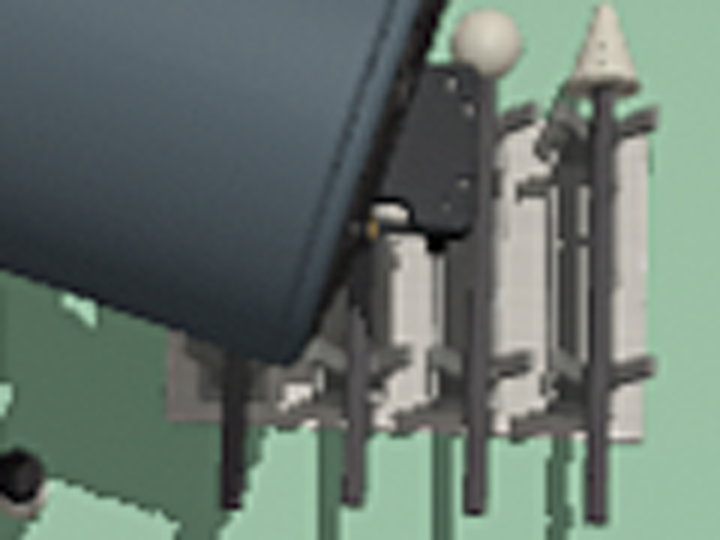

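Call:
jog_arm --increments '[[[0,0,0,0,0,0,0.4],[0,0,0,0,0,0,0.6],[0,0,0,0,0,0,0.75],[0,0,0,0,0,0,0.9],[0,0,0,0,0,0,1],[0,0,0,0,0,0,1]]]' --squeeze 15

```text
time: 3.45
position: [0.5955, -0.1044, 0.0379]
tool_rot: [0.707, -0.025, 0.026, -0.706]
ft_force: [-0.3, 1.5, 1.0]
grip_width: 0.0113
```

```bash
python3 st.py 0.595 -0.1043 -4.1
```

```text
rotvec deg [0.03 0.07 0.04]
rotvec deg [ 1.1000e-01 -5.0000e-02 -1.7996e+02]
dxy [-0.0005  0.0001] z [ 0.5955 -0.1044  0.0379]
t 3.45 q [-0.358  0.753  1.616 -0.     0.772 -1.857] F [-0.3  1.5  1. ] M [ 0.21  0.02 -0.03] w 0.0113
```

Call:
jog_arm --increments '[[[0,0,0,0,0,0.005,1],[0,0,0,0,0,0.015,1],[0,0,0,0,0,0.03,1],[0,0,0,0,0,0.05,1],[0,0,0,0,0,0.07,1],[0,0,0,0,0,0.085,1],[0,0,0,0,0,0.095,1],[0,0,0,0,0,0.095,1]]]'

```text
time: 4.25
position: [0.5967, -0.1048, 0.1352]
tool_rot: [0.707, -0.024, 0.027, -0.706]
ft_force: [-0.3, 0.4, -1.8]
grip_width: 0.0113
```

```bash
python3 look.py side 380 200 160 s3; python3 st.py 0.5183 0.0881 1.74
```

```text
rotvec deg [0.06 0.17 5.89]
rotvec deg [ 2.7000e-01 -9.0000e-02 -1.7411e+02]
dxy [-0.0776  0.1926] z [ 0.5959 -0.1045  0.134 ]
t 4.3 q [-0.358  0.61   1.567 -0.     0.962 -1.856] F [-0.1 -0.1 -2.5] M [ 0.05  0.05 -0.03] w 0.0117
```

View pics/s3.png

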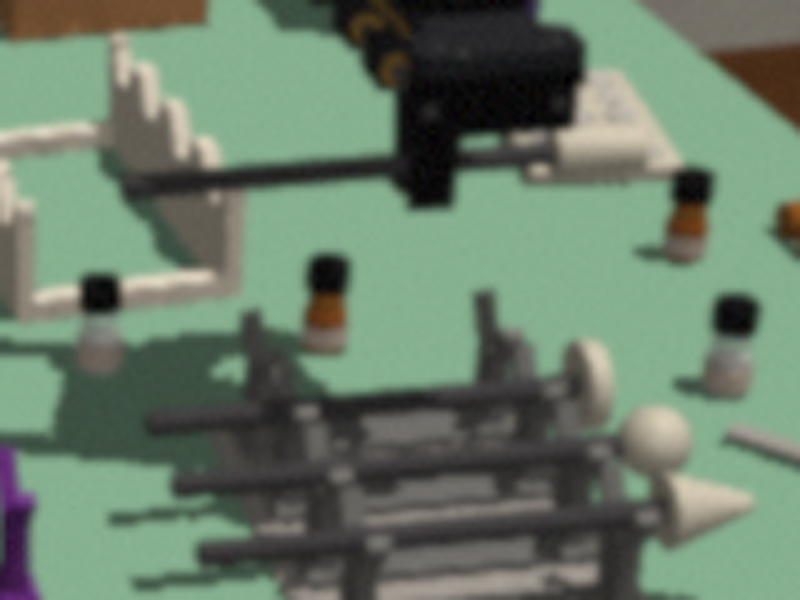

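Call:
jog_arm --increments '[[[0,0,0.5,-0.007,0.017,0,1],[0,0,1.5,-0.02,0.05,0,1],[0,0.1,3,-0.036,0.09,0,1],[0,0.1,4.5,-0.053,0.132,0,1],[0,0.2,5.5,-0.067,0.168,0,1],[0,0.2,5.9,-0.075,0.186,0,1],[0,0.2,5.9,-0.0776,0.1926,0,1],[0,0.2,5.9,-0.0776,0.1926,0,1]]]'

```text
time: 5.1
position: [0.5171, 0.0892, 0.1335]
tool_rot: [0.707, 0.011, -0.012, -0.707]
ft_force: [1.2, -1.1, -1.3]
grip_width: 0.0112
```

```bash
python3 look.py side 330 160 160 s4; python3 st.py 0.5183 0.0881 1.74
```

```text
rotvec deg [ 0.08 -0.03 -0.08]
rotvec deg [5.0000e-02 1.3000e-01 1.7992e+02]
dxy [ 0.0001 -0.0001] z [0.5182 0.0882 0.1337]
t 5.15 q [-0.043  0.525  1.765 -0.002  0.852 -1.644] F [ 0.9  0.1 -2.1] M [ 0.07  0.06 -0.03] w 0.0114
```

View pics/s4.png

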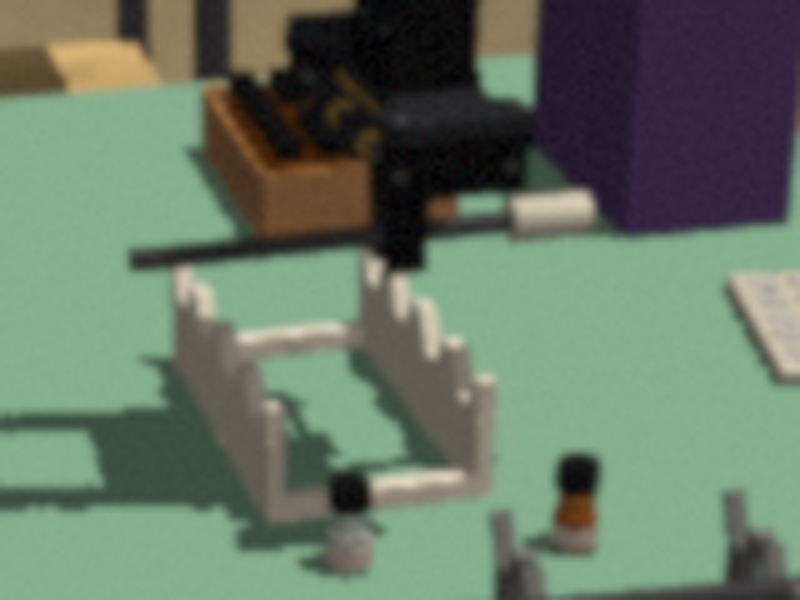

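Call:
jog_arm --increments '[[[0,0,0,0,0,-0.01,1],[0,0,0,0,0,-0.028,1],[0,0,0,0,0,-0.045,1],[0,0,0,0,0,-0.06,1],[0,0,0,0,0,-0.072,1],[0,0,0,0,0,-0.08,1],[0,0,0,0,0,-0.082,1],[0,0,0,0,0,-0.082,1]]]'

```text
time: 5.95
position: [0.5183, 0.0879, 0.0514]
tool_rot: [0.708, 0.011, -0.011, -0.707]
ft_force: [0.1, -0.1, -2.2]
grip_width: 0.0113
```

```bash
python3 look.py side 330 180 160 s5; python3 look.py top 195 160 120 t5; python3 st.py 0.5183 0.0881 1.74
```

```text
rotvec deg [ 0.09  0.03 -0.07]
rotvec deg [-5.0000e-02  1.3000e-01  1.7993e+02]
dxy [-0.0004 -0.0001] z [0.5187 0.0882 0.0521]
t 6.05 q [-0.043  0.666  1.813 -0.002  0.662 -1.644] F [ 0.7 -0.4 -2.3] M [ 0.03  0.   -0.05] w 0.0113
```

View pics/s5.png

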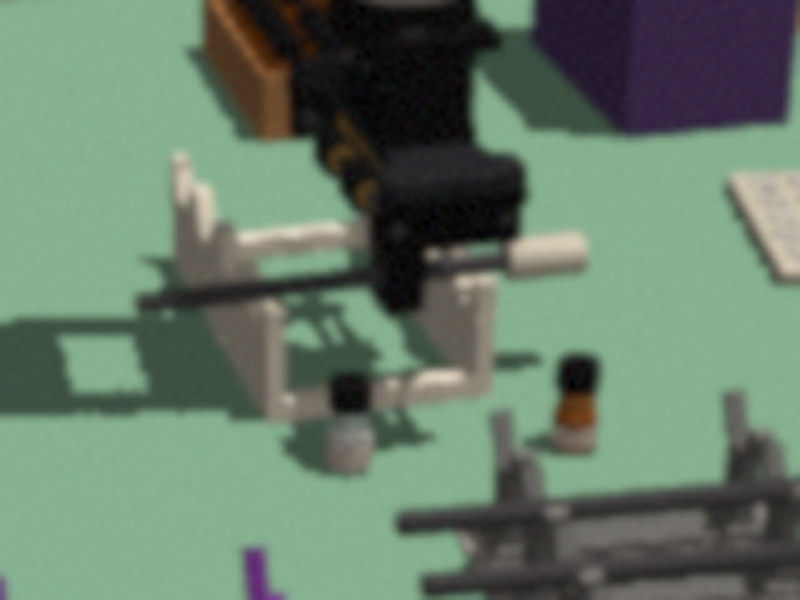

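View pics/t5.png

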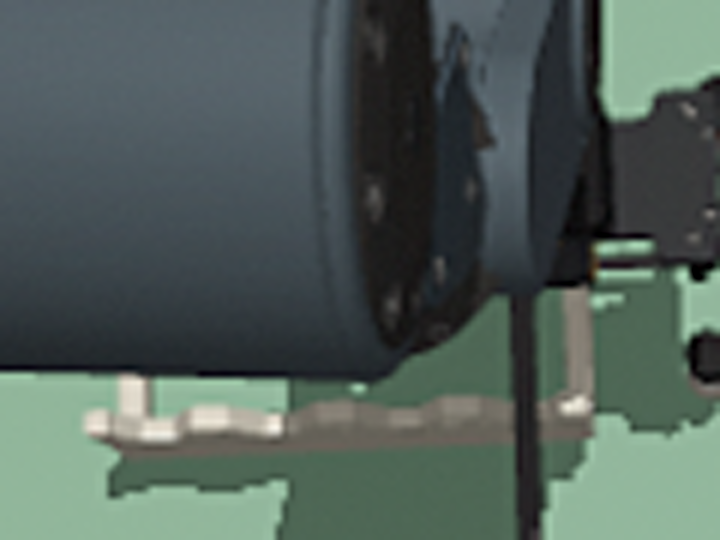

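Call:
jog_arm --increments '[[[0,0,0,0,0,-0.004,1],[0,0,0,0,0,-0.008,1],[0,0,0,0,0,-0.011,1],[0,0,0,0,0,-0.013,1],[0,0,0,0,0,-0.014,1],[0,0,0,0,0,-0.014,1]]]'

```text
time: 6.65
position: [0.5186, 0.0882, 0.0381]
tool_rot: [0.708, 0.011, -0.011, -0.706]
ft_force: [0.4, -0.7, -2.0]
grip_width: 0.0112
```

```bash
python3 st.py 0.5183 0.0881 1.74
```

```text
rotvec deg [ 0.09  0.02 -0.08]
rotvec deg [-3.0000e-02  1.3000e-01  1.7992e+02]
dxy [-0.0003 -0.0001] z [0.5186 0.0882 0.0381]
t 6.65 q [-0.043  0.692  1.818 -0.003  0.631 -1.644] F [ 0.4 -0.7 -2. ] M [ 0.07  0.04 -0.06] w 0.0112
```

Call:
jog_arm --increments '[[[0,0,0,0,0,-0.0005,1],[0,0,0,0,0,-0.001,1],[0,0,0,0,0,-0.001,1],[0,0,0,0,0,-0.001,0.6],[0,0,0,0,0,-0.001,0.3],[0,0,0,0,0,-0.001,0.08],[0,0,0,0,0,-0.001,0.08]]]'

```text
time: 7.35
position: [0.5187, 0.0882, 0.0369]
tool_rot: [0.708, 0.011, -0.011, -0.706]
ft_force: [1.1, 0.1, 0.3]
grip_width: 0.0335
```

Call:
jog_arm --increments '[[[0,0,0,0,0,0.01,0.08],[0,0,0,0,0,0.03,0.08],[0,0,0,0,0,0.055,0.08],[0,0,0,0,0,0.08,0.08],[0,0,0,0,0,0.1,0.08],[0,0,0,0,0,0.11,0.08]]]'

```text
time: 7.95
position: [0.5197, 0.0882, 0.1493]
tool_rot: [0.708, 0.013, -0.01, -0.706]
ft_force: [0.2, 0.4, 0.2]
grip_width: 0.0403
```

```bash
python3 look.py side 330 180 160 s6;  python3 st.py 0.5945 -0.161 -4.1
```

```text
rotvec deg [ 0.11  0.31 -5.92]
rotvec deg [-4.6000e-01  1.7000e-01  1.7408e+02]
dxy [ 0.0743 -0.2492] z [0.5202 0.0882 0.1499]
t 8.0 q [-0.043  0.499  1.752 -0.002  0.885 -1.645] F [-0.6  0.3  0.4] M [ 0.02 -0.03 -0.05] w 0.0402
```

View pics/s6.png

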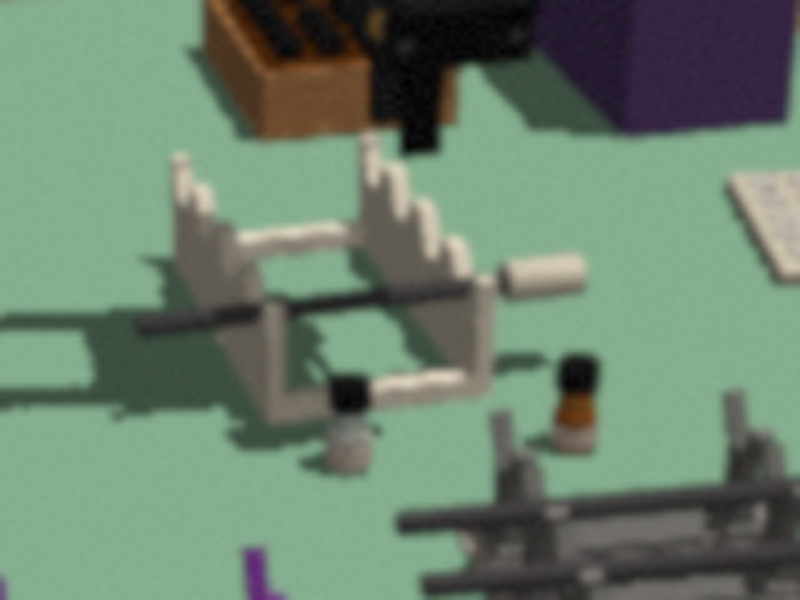

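The drum crusher lies in the right-end notches of the rack (stem from (140,325) to its head at (545,275) in the crop). Next is the disc.

Call:
jog_arm --increments '[[[0,0,-0.5,0.006,-0.02,0,0.08],[0,0,-1.5,0.018,-0.06,0,0.08],[0,0.1,-3,0.032,-0.108,0,0.08],[0,0.2,-4.5,0.047,-0.158,0,0.08],[0,0.3,-5.5,0.061,-0.206,-0.01,0.08],[0.1,0.3,-5.9,0.07,-0.236,-0.025,0.08],[0.1,0.3,-5.9,0.0743,-0.2492,-0.04,0.08],[0.1,0.3,-5.9,0.0743,-0.2492,-0.05,0.08]]]'

```text
time: 8.8
position: [0.5939, -0.1623, 0.0978]
tool_rot: [-0.706, 0.027, -0.025, 0.707]
ft_force: [-0.6, 0.3, -0.7]
grip_width: 0.0399
```

```bash
python3 st.py 0.5945 -0.161 -4.1
```

```text
rotvec deg [-0.05 -0.11  0.14]
rotvec deg [-1.7000e-01  7.0000e-02 -1.7986e+02]
dxy [0.0006 0.0013] z [ 0.5939 -0.1623  0.0978]
t 8.8 q [-0.448  0.674  1.558 -0.     0.912 -1.945] F [-0.6  0.3 -0.7] M [ 0.02  0.02 -0.  ] w 0.0399
```

Call:
jog_arm --increments '[[[0,0,0.1,0.0006,0.0013,-0.012,0.08],[0,0,0.1,0.0006,0.0013,-0.027,0.08],[0,0,0.1,0.0006,0.0013,-0.042,0.08],[0,0,0.1,0.0006,0.0013,-0.055,0.08],[0,0,0.1,0.0006,0.0013,-0.06,0.08],[0,0,0.1,0.0006,0.0013,-0.06,0.08]]]'

```text
time: 9.4
position: [0.5939, -0.1604, 0.0367]
tool_rot: [-0.706, 0.027, -0.024, 0.707]
ft_force: [-0.4, -0.4, -0.2]
grip_width: 0.04
```

Call:
jog_arm --increments '[[[0,0,0,0,0,0,0.4],[0,0,0,0,0,0,0.6],[0,0,0,0,0,0,0.75],[0,0,0,0,0,0,0.9],[0,0,0,0,0,0,1],[0,0,0,0,0,0,1]]]'

```text
time: 10.0
position: [0.5941, -0.1601, 0.0372]
tool_rot: [-0.706, 0.026, -0.024, 0.707]
ft_force: [-0.2, 0.9, 2.9]
grip_width: 0.0114
```

```bash
python3 look.py side 380 220 160 s7; python3 st.py 0.5945 -0.161 -4.1
```

```text
rotvec deg [-0.1  -0.18  0.01]
rotvec deg [-2.8000e-01  1.6000e-01 -1.7999e+02]
dxy [ 0.0004 -0.0008] z [ 0.5941 -0.1602  0.0372]
t 10.05 q [-0.445  0.764  1.583  0.     0.797 -1.944] F [0.6 2.2 2.8] M [ 0.36 -0.01  0.05] w 0.0112
```

View pics/s7.png

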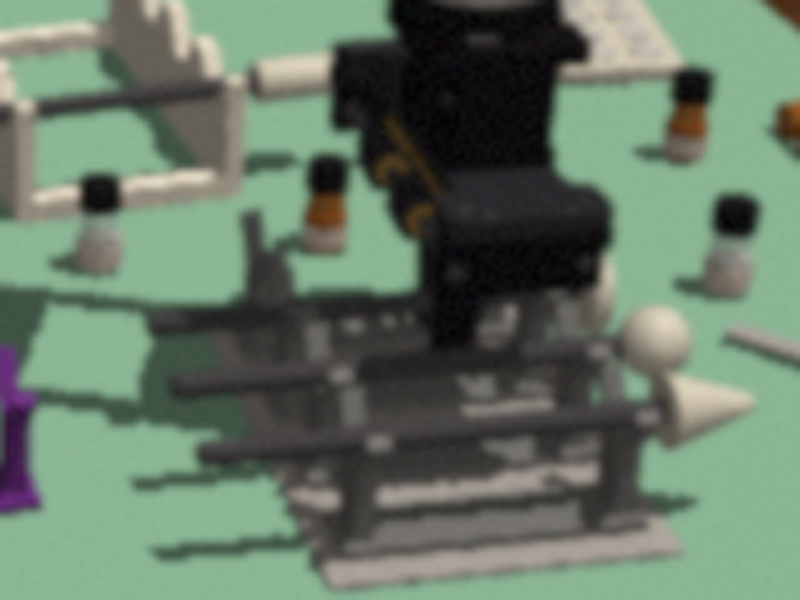

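Call:
jog_arm --increments '[[[0,0,0,0,0,0.005,1],[0,0,0,0,0,0.015,1],[0,0,0,0,0,0.03,1],[0,0,0,0,0,0.05,1],[0,0,0,0,0,0.075,1],[0,0,0,0,0,0.095,1],[0,0,0,0,0,0.105,1],[0,0,0,0,0,0.105,1]]]'

```text
time: 10.85
position: [0.5952, -0.1607, 0.1445]
tool_rot: [0.707, -0.025, 0.026, -0.707]
ft_force: [0.8, -0.8, -2.1]
grip_width: 0.0112
```

```bash
python3 look.py side 380 200 160 s8; python3 st.py 0.5166 0.1441 1.74
```

```text
rotvec deg [-0.05 -0.1   5.85]
rotvec deg [-1.5000e-01  8.0000e-02 -1.7415e+02]
dxy [-0.0777  0.3044] z [ 0.5943 -0.1603  0.143 ]
t 10.9 q [-0.445  0.612  1.528  0.     1.004 -1.944] F [ 0.3  0.2 -3.3] M [ 0.03  0.01 -0.04] w 0.0113
```

View pics/s8.png

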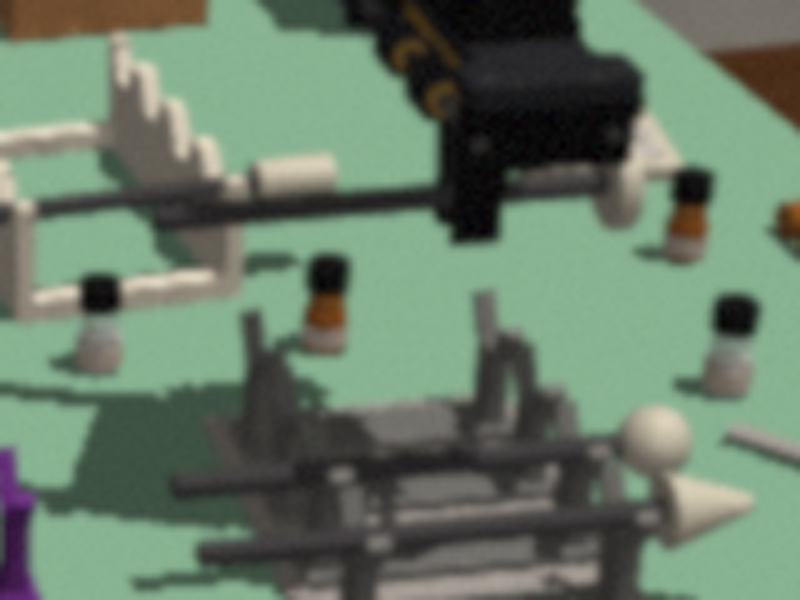

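Call:
jog_arm --increments '[[[0,0,0.5,-0.005,0.018,0,1],[0,0,1.5,-0.014,0.053,0,1],[0,0,3,-0.025,0.097,0,1],[0,0,4,-0.036,0.142,0,1],[0,0,5,-0.048,0.187,0,1],[0,-0.1,5.8,-0.059,0.23,0,1],[0,-0.1,5.8,-0.068,0.268,0,1],[0,-0.1,5.8,-0.075,0.292,0,1]]]'

```text
time: 11.7
position: [0.516, 0.1351, 0.1418]
tool_rot: [-0.706, -0.01, 0.013, 0.708]
ft_force: [-0.1, -0.6, -2.9]
grip_width: 0.0114
```

```bash
python3 st.py 0.5166 0.1441 1.74
```

```text
rotvec deg [-0.1  -0.26 -0.1 ]
rotvec deg [ 4.000e-01 -1.600e-01  1.799e+02]
dxy [0.0006 0.009 ] z [0.516  0.1351 0.1418]
t 11.7 q [ 0.045  0.521  1.738  0.002  0.887 -1.559] F [-0.1 -0.6 -2.9] M [-0.03  0.03 -0.01] w 0.0114
```

Descend to 15 mm above home.

Call:
jog_arm --increments '[[[-0.1,-0.2,0,0.0006,0.008,0,1],[-0.1,-0.2,0,0.0006,0.009,-0.01,1],[-0.1,-0.2,0,0.0006,0.009,-0.03,1],[-0.1,-0.2,0,0.0006,0.009,-0.05,1],[-0.1,-0.2,0,0.0006,0.009,-0.07,1],[-0.1,-0.2,0,0.0006,0.009,-0.083,1],[-0.1,-0.2,0,0.0006,0.009,-0.089,1],[-0.1,-0.2,0,0.0006,0.009,-0.09,1]]]'

```text
time: 12.5
position: [0.5164, 0.1434, 0.0508]
tool_rot: [0.707, 0.01, -0.012, -0.707]
ft_force: [-0.5, -0.1, -2.8]
grip_width: 0.0112
```

```bash
python3 look.py side 330 180 160 s9; python3 st.py 0.5166 0.1441 1.74
```

```text
rotvec deg [ 0.01 -0.08 -0.06]
rotvec deg [1.3000e-01 1.0000e-02 1.7994e+02]
dxy [-0.0002  0.0005] z [0.5168 0.1436 0.0513]
t 12.55 q [ 0.063  0.675  1.786 -0.     0.681 -1.54 ] F [ 0.3  0.3 -2.9] M [ 0.09  0.01 -0.01] w 0.0116
```

View pics/s9.png

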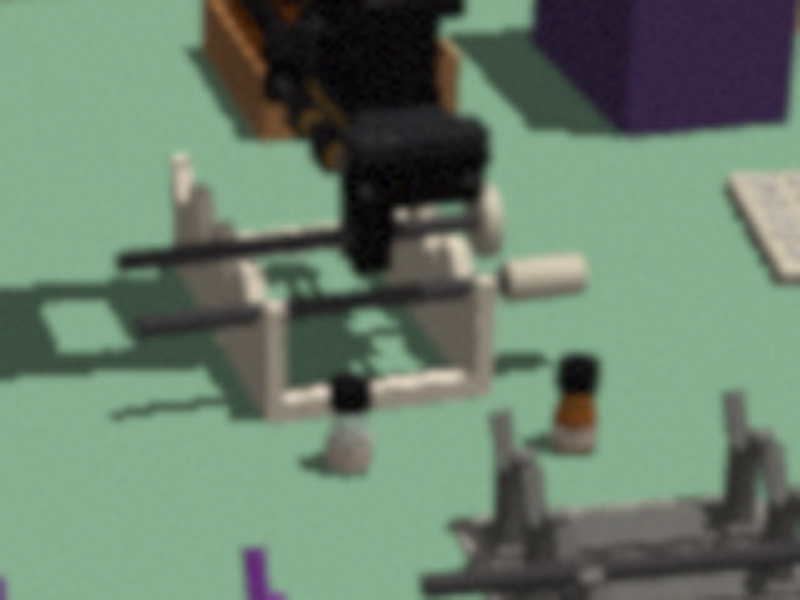

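Call:
jog_arm --increments '[[[0,0,0,0,0.0003,-0.004,1],[0,0,0,0,0.0005,-0.008,1],[0,0,0,0,0.0005,-0.011,1],[0,0,0,0,0.0005,-0.013,1],[0,0,0,0,0.0005,-0.014,1],[0,0,0,0,0.0005,-0.0145,1],[0,0,0,0,0.0005,-0.0145,1]]]'

```text
time: 13.25
position: [0.5167, 0.1442, 0.0372]
tool_rot: [0.707, 0.011, -0.012, -0.707]
ft_force: [-0.9, 0.8, 1.4]
grip_width: 0.0114
```

```bash
python3 st.py 0.5166 0.1441 1.74
```

```text
rotvec deg [ 0.01 -0.07 -0.07]
rotvec deg [1.2000e-01 1.0000e-02 1.7993e+02]
dxy [-0.0001 -0.0001] z [0.5167 0.1442 0.0372]
t 13.25 q [ 0.064  0.701  1.791 -0.     0.651 -1.539] F [-0.9  0.8  1.4] M [0.04 0.18 0.05] w 0.0114
```

Contact with the floor (force −2.8 → +1.4 N). Release, and go up.

Call:
jog_arm --increments '[[[0,0,0,0,0,0,1],[0,0,0,0,0,0,0.6],[0,0,0,0,0,0,0.3],[0,0,0,0,0,0,0.08],[0,0,0,0,0,0,0.08]]]'

```text
time: 13.75
position: [0.517, 0.1442, 0.0373]
tool_rot: [0.707, 0.011, -0.011, -0.707]
ft_force: [-0.0, -1.2, -0.6]
grip_width: 0.0334
```

Call:
jog_arm --increments '[[[0,0,0,0,0,0.01,0.08],[0,0,0,0,0,0.03,0.08],[0,0,0,0,0,0.055,0.08],[0,0,0,0,0,0.08,0.08],[0,0,0,0,0,0.1,0.08],[0,0,0,0,0,0.11,0.08]]]'

```text
time: 14.35
position: [0.518, 0.1443, 0.1498]
tool_rot: [-0.707, -0.012, 0.01, 0.707]
ft_force: [-0.1, -0.0, -0.4]
grip_width: 0.0398
```

```bash
python3 look.py side 330 180 160 s10;  python3 st.py 0.5906 -0.2166 -4.1
```

```text
rotvec deg [-0.    0.26 -5.91]
rotvec deg [ -0.4   -0.   174.09]
dxy [ 0.0721 -0.3609] z [0.5185 0.1443 0.1505]
t 14.4 q [ 0.064  0.51   1.725 -0.     0.902 -1.539] F [-0.  -0.7  1.1] M [0.02 0.02 0.04] w 0.0404
```

View pics/s10.png

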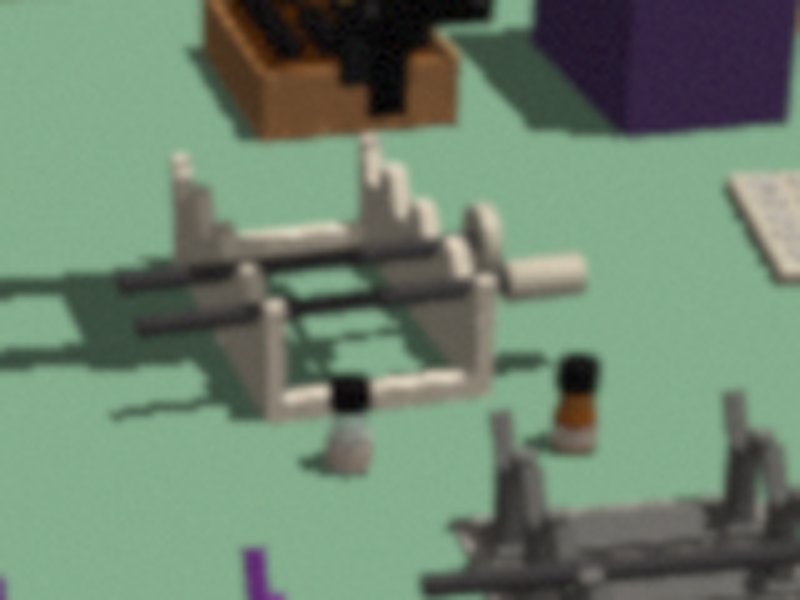

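The disc crusher lies home next to the drum one (stem from (120,280) to its head at (485,235)). Next is the ball.

Call:
jog_arm --increments '[[[0,0,-0.5,0.005,-0.025,0,0.08],[0,0,-1.5,0.014,-0.068,0,0.08],[0,0.1,-3,0.023,-0.114,0,0.08],[0,0.2,-4.5,0.032,-0.16,0,0.08],[0,0.3,-5.5,0.041,-0.206,0,0.08],[0,0.3,-5.9,0.05,-0.252,0,0.08],[0,0.3,-5.9,0.059,-0.296,0,0.08],[0,0.3,-5.9,0.067,-0.335,-0.01,0.08]]]'

```text
time: 15.2
position: [0.5863, -0.1934, 0.1407]
tool_rot: [0.707, -0.025, 0.026, -0.706]
ft_force: [0.0, -0.5, 0.1]
grip_width: 0.0404
```

```bash
python3 st.py 0.5906 -0.2166 -4.1
```

```text
rotvec deg [0.06 0.06 0.05]
rotvec deg [ 1.0000e-01 -9.0000e-02 -1.7995e+02]
dxy [ 0.0043 -0.0232] z [ 0.5863 -0.1934  0.1407]
t 15.2 q [-0.499  0.615  1.528 -0.     0.997 -1.998] F [ 0.  -0.5  0.1] M [ 0.07 -0.03 -0.02] w 0.0404
```

Call:
jog_arm --increments '[[[0,0,0,0.003,-0.016,-0.01,0.08],[0,0,0,0.0043,-0.0232,-0.025,0.08],[0,0,0,0.0043,-0.0232,-0.042,0.08],[0,0,0,0.0043,-0.0232,-0.046,0.08],[0,0,0,0.0043,-0.0232,-0.046,0.08]]]'

```text
time: 15.7
position: [0.5892, -0.2143, 0.0931]
tool_rot: [-0.706, 0.026, -0.024, 0.707]
ft_force: [-0.2, -0.0, -0.5]
grip_width: 0.0398
```

```bash
python3 st.py 0.5906 -0.2166 -4.1
```

```text
rotvec deg [-0.09 -0.15 -0.04]
rotvec deg [ 2.4000e-01 -1.5000e-01  1.7996e+02]
dxy [ 0.0014 -0.0023] z [ 0.5892 -0.2143  0.0931]
t 15.7 q [-0.527  0.693  1.529  0.     0.923 -2.027] F [-0.2 -0.  -0.5] M [0.06 0.04 0.03] w 0.0398
```

Call:
jog_arm --increments '[[[-0.1,-0.1,0,0.0012,-0.002,-0.01,0.08],[-0.1,-0.1,0,0.0012,-0.002,-0.022,0.08],[-0.1,-0.1,0,0.0012,-0.002,-0.038,0.08],[-0.1,-0.1,0,0.0012,-0.002,-0.05,0.08],[-0.1,-0.1,0,0.0012,-0.002,-0.0555,0.08],[-0.1,-0.1,0,0.0012,-0.002,-0.0555,0.08],[-0.1,-0.1,0,0.0012,-0.002,-0.0555,0.08]]]'

```text
time: 16.4
position: [0.5906, -0.2165, 0.0375]
tool_rot: [0.707, -0.025, 0.025, -0.707]
ft_force: [0.1, 0.6, -0.1]
grip_width: 0.0399
```

```bash
python3 st.py 0.5906 -0.2166 -4.1
```

```text
rotvec deg [ 0.01 -0.05 -0.04]
rotvec deg [7.0000e-02 2.0000e-02 1.7996e+02]
dxy [ 0.     -0.0001] z [ 0.5906 -0.2165  0.0375]
t 16.4 q [-5.280e-01  7.750e-01  1.549e+00 -1.000e-03  8.180e-01 -2.028e+00] F [ 0.1  0.6 -0.1] M [ 0.04 -0.01 -0.04] w 0.0399
```

Call:
jog_arm --increments '[[[0,0,0,0,0,0,0.4],[0,0,0,0,0,0,0.6],[0,0,0,0,0,0,0.75],[0,0,0,0,0,0,0.9],[0,0,0,0,0,0,1],[0,0,0,0,0,0,1]]]'

```text
time: 17.0
position: [0.5906, -0.2162, 0.0378]
tool_rot: [-0.707, 0.025, -0.025, 0.707]
ft_force: [0.6, 1.5, 2.2]
grip_width: 0.0117
```

Call:
jog_arm --increments '[[[0,0,0,0,0,0.005,1],[0,0,0,0,0,0.015,1],[0,0,0,0,0,0.03,1],[0,0,0,0,0,0.05,1],[0,0,0,0,0,0.075,1],[0,0,0,0,0,0.095,1],[0,0,0,0,0,0.11,1],[0,0,0,0,0,0.11,1]]]'

```text
time: 17.8
position: [0.5924, -0.2173, 0.1515]
tool_rot: [0.708, -0.023, 0.027, -0.705]
ft_force: [0.3, -0.3, -3.0]
grip_width: 0.0114
```

```bash
python3 look.py side 380 200 160 s11; python3 st.py 0.5149 0.2000 1.74
```

```text
rotvec deg [0.11 0.16 5.8 ]
rotvec deg [ 2.400e-01 -1.700e-01 -1.742e+02]
dxy [-0.0766  0.4168] z [ 0.5915 -0.2168  0.1498]
t 17.85 q [-0.528  0.618  1.489 -0.     1.031 -2.028] F [-0.2  0.1 -2. ] M [ 0.03  0.03 -0.04] w 0.0115
```

View pics/s11.png

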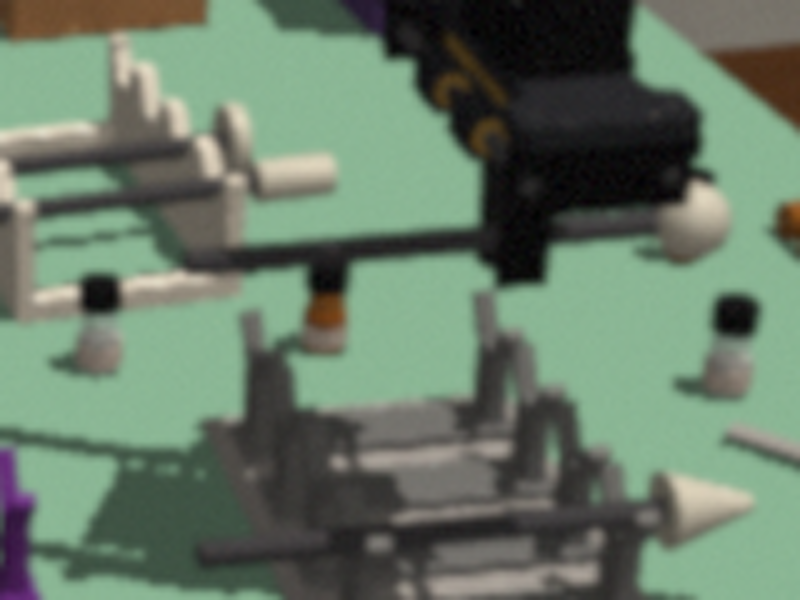

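Call:
jog_arm --increments '[[[0,0,0.5,-0.003,0.018,0,1],[0,0,1,-0.01,0.055,0,1],[0,0,2,-0.018,0.1,0,1],[0,0.1,3,-0.0265,0.145,0,1],[0.1,0.1,4,-0.035,0.19,0,1],[0.1,0.1,5,-0.043,0.235,0,1],[0.1,0.1,5.8,-0.051,0.28,0,1],[0.1,0.1,5.8,-0.0595,0.325,0,1]]]'

```text
time: 18.65
position: [0.5297, 0.1108, 0.1489]
tool_rot: [-0.707, -0.01, 0.012, 0.707]
ft_force: [1.5, -0.1, -2.2]
grip_width: 0.0112
```

```bash
python3 st.py 0.5149 0.2000 1.74
```

```text
rotvec deg [-0.02 -0.1  -0.03]
rotvec deg [ 1.5000e-01 -3.0000e-02  1.7997e+02]
dxy [-0.0148  0.0892] z [0.5297 0.1108 0.1489]
t 18.65 q [-1.000e-03  5.180e-01  1.714e+00  0.000e+00  9.110e-01 -1.603e+00] F [ 1.5 -0.1 -2.2] M [ 0.03 -0.06 -0.01] w 0.0112
```

Call:
jog_arm --increments '[[[0,0,0,-0.006,0.038,0,1],[0,0,0,-0.011,0.065,0,1],[0,0,0,-0.0137,0.082,0,1],[0,0,0,-0.0148,0.0892,-0.006,1],[0,0,0,-0.0148,0.0892,-0.018,1],[0,0,0,-0.0148,0.0892,-0.035,1],[0,0,0,-0.0148,0.0892,-0.045,1],[0,0,0,-0.0148,0.0892,-0.045,1]]]'

```text
time: 19.45
position: [0.5133, 0.1987, 0.1016]
tool_rot: [0.707, 0.008, -0.013, -0.707]
ft_force: [-0.4, 0.2, -2.8]
grip_width: 0.0111
```

```bash
python3 st.py 0.5149 0.2000 1.74
```

```text
rotvec deg [ 0.04 -0.4   0.05]
rotvec deg [-6.2000e-01 -6.0000e-02 -1.7995e+02]
dxy [0.0016 0.0013] z [0.5133 0.1987 0.1016]
t 19.45 q [ 1.660e-01  6.030e-01  1.721e+00  1.000e-03  8.240e-01 -1.435e+00] F [-0.4  0.2 -2.8] M [ 0.01  0.   -0.01] w 0.0111
```

Call:
jog_arm --increments '[[[0,-0.2,0,0.001,0.001,-0.006,1],[0,-0.2,0,0.0012,0.001,-0.018,1],[0,-0.2,0,0.0012,0.001,-0.033,1],[0,-0.2,0,0.0012,0.001,-0.045,1],[0,-0.2,0,0.0012,0.001,-0.05,1],[0,-0.2,0,0.0012,0.001,-0.05,1],[0,-0.2,0,0.0012,0.001,-0.05,1]]]'

```text
time: 20.15
position: [0.5147, 0.1998, 0.0517]
tool_rot: [0.707, 0.009, -0.012, -0.707]
ft_force: [0.1, 0.1, -2.2]
grip_width: 0.0113
```

```bash
python3 look.py side 330 180 160 s12; python3 st.py 0.5149 0.2000 1.74
```

```text
rotvec deg [ 0.03 -0.14  0.04]
rotvec deg [-2.1000e-01 -5.0000e-02 -1.7996e+02]
dxy [-0.      0.0002] z [0.5149 0.1998 0.052 ]
t 20.2 q [ 0.168  0.687  1.744 -0.     0.713 -1.432] F [-0.5 -0.5 -2.5] M [ 0.07  0.01 -0.01] w 0.0113
```

View pics/s12.png

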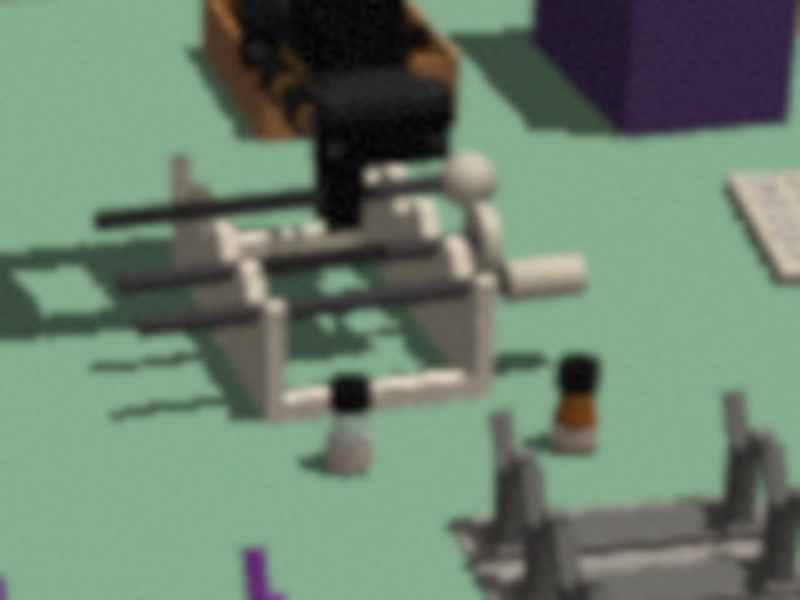

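Call:
jog_arm --increments '[[[0,0,0,0,0,-0.004,1],[0,0,0,0,0,-0.008,1],[0,0,0,0,0,-0.011,1],[0,0,0,0,0,-0.013,1],[0,0,0,0,0,-0.0145,1],[0,0,0,0,0,-0.0145,1],[0,0,0,0,0,-0.0145,1]]]'

```text
time: 20.9
position: [0.5148, 0.1998, 0.0378]
tool_rot: [0.707, 0.01, -0.011, -0.707]
ft_force: [-1.1, -1.4, 2.4]
grip_width: 0.0115
```

```bash
python3 st.py 0.5149 0.2000 1.74
```

```text
rotvec deg [ 0.03 -0.14  0.04]
rotvec deg [-2.3000e-01 -5.0000e-02 -1.7996e+02]
dxy [0.0001 0.0002] z [0.5148 0.1998 0.0378]
t 20.9 q [ 0.168  0.712  1.75  -0.     0.683 -1.432] F [-1.1 -1.4  2.4] M [-0.04  0.17  0.01] w 0.0115
```

Seated; release and rise.

Call:
jog_arm --increments '[[[0,0,0,0,0,0,1],[0,0,0,0,0,0,0.6],[0,0,0,0,0,0,0.3],[0,0,0,0,0,0,0.08],[0,0,0,0,0,0,0.08]]]'

```text
time: 21.4
position: [0.515, 0.1999, 0.0378]
tool_rot: [0.707, 0.01, -0.011, -0.707]
ft_force: [0.5, 0.1, 0.0]
grip_width: 0.0337
```

Call:
jog_arm --increments '[[[0,0,0,0,0,0.01,0.08],[0,0,0,0,0,0.03,0.08],[0,0,0,0,0,0.055,0.08],[0,0,0,0,0,0.08,0.08],[0,0,0,0,0,0.1,0.08],[0,0,0,0,0,0.11,0.08]]]'

```text
time: 22.0
position: [0.5161, 0.2001, 0.1504]
tool_rot: [-0.707, -0.011, 0.01, 0.707]
ft_force: [0.8, 0.3, -0.8]
grip_width: 0.0406
```

```bash
python3 look.py side 330 180 160 s13;  python3 st.py 0.5855 -0.2723 -4.1
```

```text
rotvec deg [-0.01  0.19 -5.8 ]
rotvec deg [-2.900e-01 -2.000e-02  1.742e+02]
dxy [ 0.0689 -0.4725] z [0.5166 0.2002 0.151 ]
t 22.05 q [ 0.168  0.528  1.684 -0.     0.926 -1.432] F [ 0.8 -0.1  0.3] M [-0.04  0.01  0.02] w 0.0401
```

View pics/s13.png

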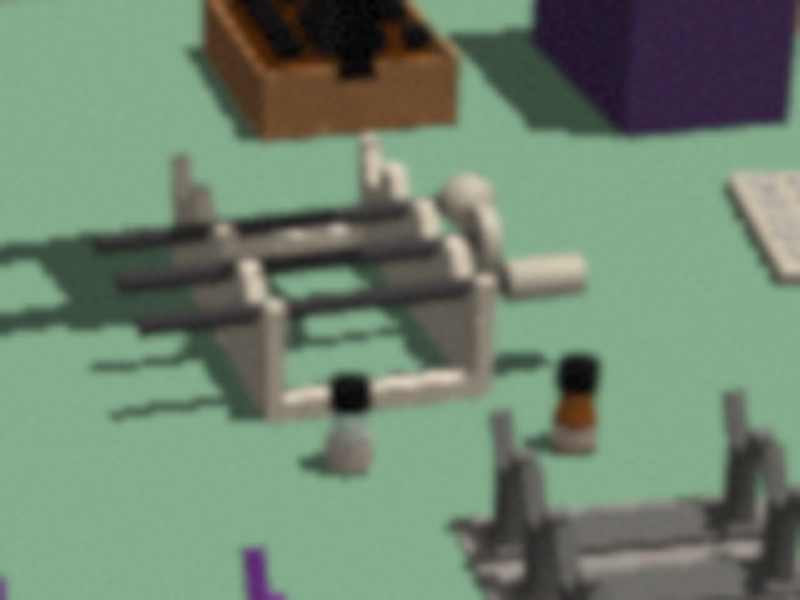

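Three are home (ball head at (468,190), stem tail at (97,243)). Now the cone.

Call:
jog_arm --increments '[[[0,0,-0.5,0.004,-0.022,0,0.08],[0,0,-1.5,0.0095,-0.064,0,0.08],[0,0.1,-2.5,0.016,-0.11,0,0.08],[0,0.2,-4,0.023,-0.156,0,0.08],[0,0.2,-5,0.0295,-0.202,0,0.08],[0,0.2,-5.8,0.036,-0.248,0,0.08],[0,0.2,-5.8,0.043,-0.294,0,0.08],[0,0.2,-5.8,0.0495,-0.34,0,0.08]]]'

```text
time: 22.85
position: [0.5656, -0.1415, 0.1503]
tool_rot: [-0.706, 0.026, -0.025, 0.707]
ft_force: [1.6, 0.1, 0.7]
grip_width: 0.0403
```

```bash
python3 st.py 0.5855 -0.2723 -4.1
```

```text
rotvec deg [-0.06 -0.08  0.01]
rotvec deg [-1.3000e-01  9.0000e-02 -1.7999e+02]
dxy [ 0.0199 -0.1308] z [ 0.5656 -0.1415  0.1503]
t 22.85 q [-0.437  0.564  1.608  0.     0.972 -1.936] F [1.6 0.1 0.7] M [-0.03 -0.06 -0.  ] w 0.0403
```

Call:
jog_arm --increments '[[[0,0,0,0.0065,-0.043,0,0.08],[0,0,0,0.0125,-0.082,0,0.08],[0,0,0,0.017,-0.11,0,0.08],[0,0,0,0.0195,-0.125,-0.008,0.08],[0,0,0,0.0199,-0.1308,-0.025,0.08],[0,0,0,0.0199,-0.1308,-0.045,0.08],[0,0,0,0.0199,-0.1308,-0.054,0.08],[0,0,0,0.0199,-0.1308,-0.054,0.08]]]'

```text
time: 23.65
position: [0.5836, -0.2696, 0.0933]
tool_rot: [-0.705, 0.027, -0.022, 0.708]
ft_force: [-0.1, 0.2, 0.2]
grip_width: 0.0402
```

```bash
python3 st.py 0.5855 -0.2723 -4.1
```

```text
rotvec deg [-0.29 -0.39 -0.06]
rotvec deg [  0.62  -0.46 179.93]
dxy [ 0.0019 -0.0027] z [ 0.5836 -0.2696  0.0933]
t 23.65 q [-0.606  0.711  1.481  0.     0.958 -2.107] F [-0.1  0.2  0.2] M [0.04 0.05 0.06] w 0.0402
```

Call:
jog_arm --increments '[[[-0.2,-0.3,0,0.0018,-0.0025,-0.01,0.08],[-0.2,-0.3,0,0.0018,-0.0025,-0.022,0.08],[-0.2,-0.3,0,0.0018,-0.0025,-0.038,0.08],[-0.2,-0.3,0,0.0018,-0.0025,-0.05,0.08],[-0.2,-0.3,0,0.0018,-0.0025,-0.0555,0.08],[-0.2,-0.3,0,0.0018,-0.0025,-0.0555,0.08],[-0.2,-0.3,0,0.0018,-0.0025,-0.0555,0.08]]]'

```text
time: 24.35
position: [0.5856, -0.2723, 0.0379]
tool_rot: [-0.706, 0.025, -0.024, 0.707]
ft_force: [0.6, 0.1, 0.2]
grip_width: 0.0399
```

```bash
python3 st.py 0.5855 -0.2723 -4.1
```

```text
rotvec deg [-0.08 -0.07 -0.06]
rotvec deg [ 1.2000e-01 -1.3000e-01  1.7994e+02]
dxy [-0.0001 -0.    ] z [ 0.5856 -0.2723  0.0379]
t 24.35 q [-6.080e-01  7.910e-01  1.502e+00  1.000e-03  8.510e-01 -2.109e+00] F [0.6 0.1 0.2] M [ 0.01 -0.   -0.02] w 0.0399
```

Call:
jog_arm --increments '[[[0,0,0,0,0,0,0.4],[0,0,0,0,0,0,0.6],[0,0,0,0,0,0,0.75],[0,0,0,0,0,0,0.9],[0,0,0,0,0,0,1],[0,0,0,0,0,0,1]]]'

```text
time: 24.95
position: [0.5856, -0.272, 0.0381]
tool_rot: [-0.706, 0.025, -0.024, 0.707]
ft_force: [0.2, 1.9, 2.4]
grip_width: 0.0113
```

Call:
jog_arm --increments '[[[0,0,0,0,0,0.005,1],[0,0,0,0,0,0.015,1],[0,0,0,0,0,0.03,1],[0,0,0,0,0,0.05,1],[0,0,0,0,0,0.075,1],[0,0,0,0,0,0.095,1],[0,0,0,0,0,0.11,1],[0,0,0,0,0,0.11,1]]]'

```text
time: 25.75
position: [0.5872, -0.2731, 0.1515]
tool_rot: [0.707, -0.023, 0.026, -0.706]
ft_force: [-0.1, -0.7, -2.3]
grip_width: 0.0111
```

```bash
python3 look.py side 380 200 160 s14; python3 st.py 0.5132 0.2560 1.74
```

```text
rotvec deg [-0.    0.07  5.77]
rotvec deg [ 1.0000e-01  0.0000e+00 -1.7423e+02]
dxy [-0.073   0.5285] z [ 0.5862 -0.2725  0.1497]
t 25.8 q [-6.080e-01  6.390e-01  1.443e+00  1.000e-03  1.059e+00 -2.109e+00] F [ 0.1 -0.  -2.9] M [-0.02  0.03 -0.03] w 0.0113
```

View pics/s14.png

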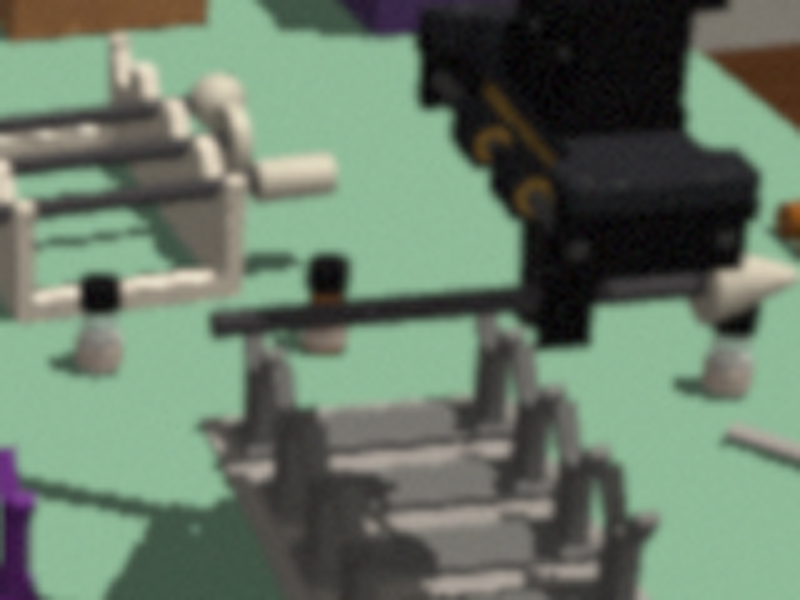

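Call:
jog_arm --increments '[[[0,0,0.5,-0.0025,0.018,0,1],[0,0,1,-0.0075,0.055,0,1],[0,0,2,-0.0138,0.1,0,1],[0,0,3,-0.02,0.145,0,1],[0,0,4,-0.0262,0.19,0,1],[0,0,5,-0.0325,0.235,0,1],[0,0,5.7,-0.0387,0.28,0,1],[0,0,5.7,-0.0449,0.325,0,1]]]'

```text
time: 26.6
position: [0.5389, 0.0553, 0.1485]
tool_rot: [-0.707, -0.01, 0.011, 0.707]
ft_force: [0.5, 0.1, -1.7]
grip_width: 0.0115
```

```bash
python3 st.py 0.5132 0.2560 1.74
```

```text
rotvec deg [-0.05 -0.13  0.05]
rotvec deg [-2.0000e-01  8.0000e-02 -1.7995e+02]
dxy [-0.0257  0.2007] z [0.5389 0.0553 0.1485]
t 26.6 q [-1.050e-01  5.200e-01  1.713e+00  1.000e-03  9.120e-01 -1.705e+00] F [ 0.5  0.1 -1.7] M [ 0.03 -0.02 -0.03] w 0.0115
```

Call:
jog_arm --increments '[[[0,0,0,-0.0055,0.044,0,1],[0,0,0,-0.0115,0.088,0,1],[0,0,0,-0.0168,0.13,0,1],[0,0,0,-0.021,0.163,0,1],[0,0,0,-0.024,0.187,0,1],[0,0,0,-0.0255,0.198,0,1],[0,0,0,-0.0257,0.2007,0,1],[0,0,0,-0.0257,0.2007,-0.01,1]]]'

```text
time: 27.4
position: [0.5138, 0.256, 0.1388]
tool_rot: [-0.707, -0.011, 0.011, 0.707]
ft_force: [-0.4, -1.2, -2.5]
grip_width: 0.0113
```

```bash
python3 st.py 0.5132 0.2560 1.74
```

```text
rotvec deg [-0.06 -0.01  0.01]
rotvec deg [-2.0000e-02  9.0000e-02 -1.7999e+02]
dxy [-0.0006  0.    ] z [0.5138 0.256  0.1388]
t 27.4 q [ 2.670e-01  5.690e-01  1.641e+00  1.000e-03  9.310e-01 -1.335e+00] F [-0.4 -1.2 -2.5] M [ 0.06 -0.01  0.03] w 0.0113
```

Call:
jog_arm --increments '[[[0,0,0,-0.0005,0,-0.02,1],[0,0,0,-0.0005,0,-0.04,1],[0,0,0,-0.0005,0,-0.06,1],[0,0,0,-0.0005,0,-0.077,1],[0,0,0,-0.0005,0,-0.085,1],[0,0,0,-0.0005,0,-0.087,1],[0,0,0,-0.0005,0,-0.087,1]]]'

```text
time: 28.1
position: [0.5135, 0.2553, 0.0517]
tool_rot: [-0.707, -0.01, 0.01, 0.707]
ft_force: [0.0, 0.6, -1.8]
grip_width: 0.0112
```

```bash
python3 look.py side 330 180 160 s15; python3 st.py 0.5132 0.2560 1.74
```

```text
rotvec deg [-0.07  0.04  0.05]
rotvec deg [ 6.0000e-02  1.1000e-01 -1.7995e+02]
dxy [-0.0006  0.0004] z [0.5138 0.2556 0.0522]
t 28.15 q [ 2.660e-01  7.030e-01  1.691e+00  1.000e-03  7.460e-01 -1.335e+00] F [-0.4  0.7 -2.1] M [ 0.03  0.   -0.03] w 0.0115
```

View pics/s15.png

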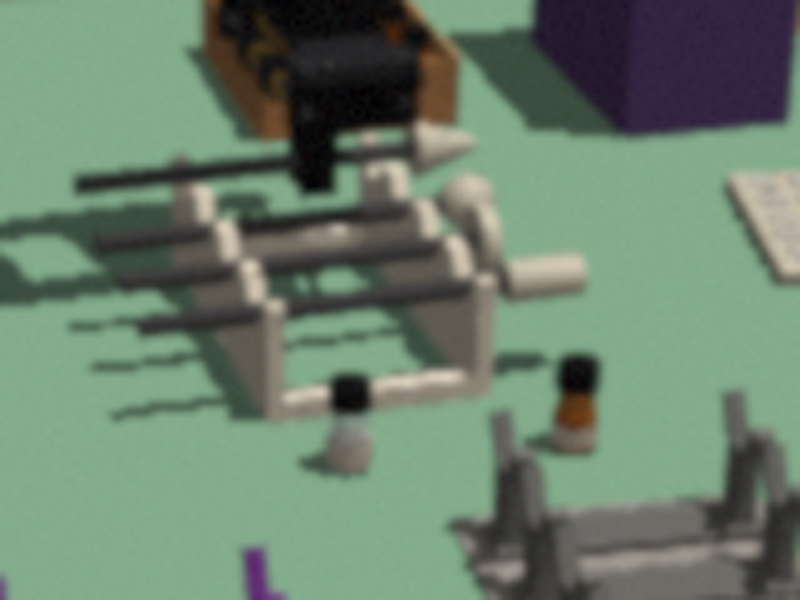

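Call:
jog_arm --increments '[[[0,0,0,-0.0004,0.0003,-0.004,1],[0,0,0,-0.0004,0.0003,-0.008,1],[0,0,0,-0.0004,0.0003,-0.011,1],[0,0,0,-0.0004,0.0003,-0.013,1],[0,0,0,-0.0004,0.0003,-0.0145,1],[0,0,0,-0.0004,0.0003,-0.0145,1],[0,0,0,-0.0004,0.0003,-0.0145,1]]]'

```text
time: 28.85
position: [0.5133, 0.256, 0.038]
tool_rot: [-0.707, -0.011, 0.01, 0.707]
ft_force: [-1.9, -0.5, 1.6]
grip_width: 0.0113
```

```bash
python3 st.py 0.5132 0.2560 1.74
```

```text
rotvec deg [-0.07  0.03  0.04]
rotvec deg [ 5.0000e-02  1.1000e-01 -1.7996e+02]
dxy [-0.0001  0.    ] z [0.5133 0.256  0.038 ]
t 28.85 q [ 2.670e-01  7.270e-01  1.697e+00  1.000e-03  7.170e-01 -1.334e+00] F [-1.9 -0.5  1.6] M [ 0.    0.21 -0.  ] w 0.0113
```

Call:
jog_arm --increments '[[[0,0,0,0,0,0,1],[0,0,0,0,0,0,0.6],[0,0,0,0,0,0,0.3],[0,0,0,0,0,0,0.08],[0,0,0,0,0,0,0.08]]]'

```text
time: 29.35
position: [0.5136, 0.256, 0.0381]
tool_rot: [-0.707, -0.011, 0.01, 0.708]
ft_force: [0.3, -1.0, -0.6]
grip_width: 0.0334
```

Call:
jog_arm --increments '[[[0,0,0,0,0,0.01,0.08],[0,0,0,0,0,0.03,0.08],[0,0,0,0,0,0.06,0.08],[0,0,0,0,0,0.1,0.08],[0,0,0,0,0,0.14,0.08],[0,0,0,0,0,0.18,0.08],[0,0,0,0,0,0.2,0.08],[0,0,0,0,0,0.2,0.08]]]'

```text
time: 30.15
position: [0.5158, 0.2568, 0.2427]
tool_rot: [-0.706, -0.014, 0.007, 0.708]
ft_force: [-0.6, -0.0, -0.2]
grip_width: 0.0397
```

Call:
jog_arm --increments '[[[0,0,0,-0.01,0.02,0,0.08],[0,0,0,-0.03,0.06,0,0.08],[0,0,0,-0.05,0.105,0,0.08],[0,0,0,-0.07,0.15,0,0.08],[0,0,0,-0.09,0.195,0,0.08],[0,0,0,-0.11,0.225,0,0.08],[0,0,0,-0.12,0.24,0,0.08],[0,0,0,-0.12,0.24,0,0.08]]]'

```text
time: 30.95
position: [0.3938, 0.4978, 0.2416]
tool_rot: [-0.706, -0.015, 0.009, 0.708]
ft_force: [-0.3, 0.2, -0.2]
grip_width: 0.0399
```

```bash
python3 look.py side 330 180 160 s16;python3 look.py top 195 155 120 t16; python3 st.py 0.5132 0.2560 1.74
```

```text
rotvec deg [-0.1   0.55  0.02]
rotvec deg [ 8.7000e-01  1.6000e-01 -1.7998e+02]
dxy [ 0.1172 -0.2396] z [0.396  0.4956 0.242 ]
t 31.05 q [ 0.723  0.517  1.392 -0.005  1.224 -0.876] F [-0.4  0.2  0.4] M [-0.    0.    0.01] w 0.0401
```

View pics/s16.png

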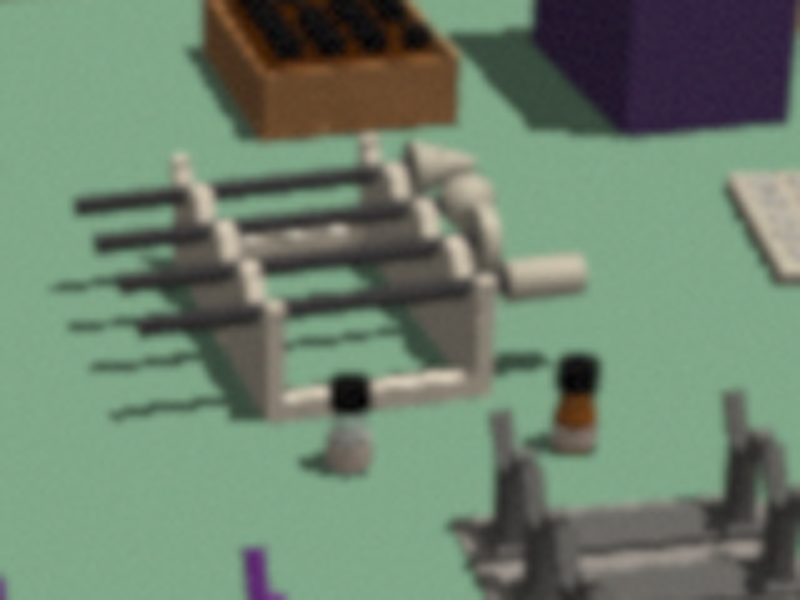

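View pics/t16.png

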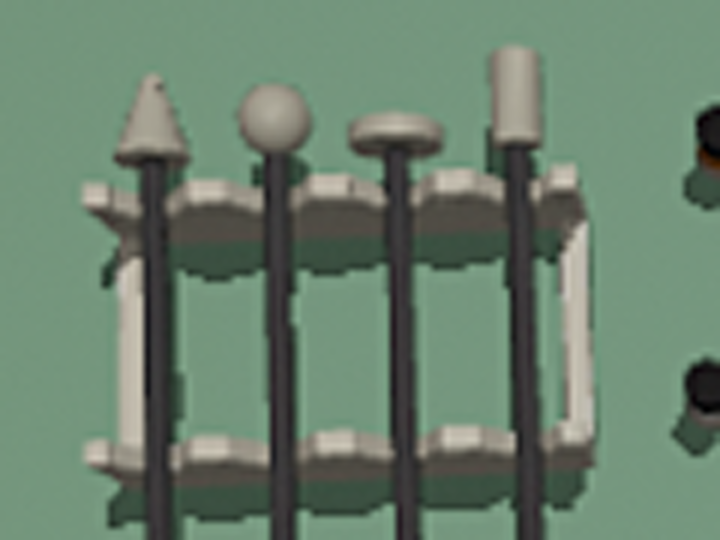

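```bash
python3 - <<'E'
from h import *
a=cv2.imread("pics/t16_full.png")
m=((a.max(axis=2).astype(int)-a.min(axis=2)<9)&(a.max(axis=2)<75)).astype(np.uint8)
m[:190]=0;m[215:]=0;m[:,:150]=0;m[:,240:]=0
n,l,s,c=cv2.connectedComponentsWithStats(m)
yaw=np.radians(1.74);Rk=np.array([[np.cos(yaw),np.sin(yaw)],[-np.sin(yaw),np.cos(yaw)]])
for i in range(1,n):
    if s[i,4]>15:
        b=s[i,1]+s[i,3]-.5; e=ray("top",(c[i][0],b),.05)[0,:2]*1e3
        q=Rk@(e-[440.8,169.8]); print(s[i],"tail local",q.round(1),"balance x",(q[0]+145).round(1))
E
```

```text
[159 190   5  22  89] tail local [-70.9  84. ] balance x 74.1
[180 190   5  21  79] tail local [-70.8  28.3] balance x 74.2
[201 190   4  19  76] tail local [-67.9 -27.6] balance x 77.1
[221 190   5  19  71] tail local [-70.6 -83.5] balance x 74.4
```

All are within about 2 mm of home. I'm handing in.

```bash
python3 -c "
from rig import *
print(hand_in())"
```

```text
the job is handed in; nothing more can be done
None
```

I moved all four crushers from the tray to the white rack in reverse order and handed the job in at about 31 s of the 112 s allowed. From right to left the rack now holds drum, disc, ball and cone.

- **Handling:** I took each crusher at its measured balance point and carried it level. Contact forces while gripping and lowering stayed within about 3 N. Three releases followed a clear floor contact. The drum was released at its pick-up height without a check of the force just before.
- **Final pictures:** Both views show every stem in its own pair of notches, with the heads beyond the far plate and the vials standing in place. The arm had moved clear by then.
- **Position check:** Measured from the stem tails, the balance points lie at about 74.4 mm (drum), 77.1 mm (disc), 74.2 mm (ball) and 74.1 mm (cone); the target was 75 mm. The stems are within about 0.5 mm of their notch centres.
- **Failures and disagreements:** No check failed. In the first pictures, the side view put the tray's crushers 1–2 pixels (about 3 mm) higher than the top view predicted. I relied on the top view, and the grips closed centred.

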